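Put away the handful from an ashing run

TASK

The ashing run is finished, so sort what it left on the bench: stand the porcelain crucible on the plate inside the blue desiccator, then close the desiccator with its pale green lid, centred so that it lies flat on the black gasket all round. Stand the green vial with the white cap (the sample to keep) in the free middle cell of the blue vial rack, the yellowish vial with the black cap (spent) in the yellow discard tray, and the pinkish brown dropper bottle with the black cap in the dark grey spill tray. Crucible, vials and dropper bottle must never be tipped over, and all stand upright and at rest at the end.

Things in the scene. Friction and masses are not known exactly. Their poses are not given: they have to be found in the camera images.
- crucible: White porcelain crucible, loose, an open cup 32 mm high that widens from 30 mm diameter at the foot to 43 mm at the rim; about 25 g. Origin: centre of its underside, z up. Can be gripped across the outside of the rim.
- lid: Pale green round desiccator lid lying knob up on the table, loose, 126 mm diameter with a flat underside; the disc is 9 mm thick, and on its middle stands a black knob about 24 mm across, from 9 to 34 mm above the underside; about 110 g. Origin: centre of the underside, z up through the knob.
- vial_green: Small glass vial with pale green contents and a white cap, loose, standing: 47 mm high in all, body 18 mm diameter up to 38 mm, cap 16 mm diameter above it; 12 g. Origin: centre of the underside, z up.
- vial_black: Small glass vial with yellowish contents and a black cap, loose, standing: same size and origin as the green one (47 mm high, body 18 mm diameter, cap 16 mm diameter from 38 mm up); 12 g.
- dropper: Pinkish brown dropper bottle with a black cap, loose, standing: 78 mm high, body 35 mm diameter up to 65 mm, cap 28 mm diameter above; about 60 g. Origin: centre of the underside, z up.
- desiccator: Low round desiccator base of dark blue plastic, open at the top, fixed. In it lies a white perforated plate, 101 mm diameter, its top 20 mm above the table. Mouth 108 mm diameter; flange 134 mm diameter outside; the black gasket on it (110 to 131 mm diameter), where the lid lies, is 62 mm above the table. Origin: centre of the underside on the table, z up the axis.
- vial_rack: Blue rack, 48 x 128 x 20 mm (its x, y, z), fixed, with three square cells in a row along its y, 40 mm apart, each 34 mm wide, floor 4 mm above the table. The outer two hold fixed yellowish vials with white caps (tops 51 mm above the table); the middle one is free. Origin: centre of the underside, straight under the middle cell.
- discard_tray: Yellow open tray, 100 x 90 x 25 mm outside (its x, y, z), walls and floor 3 mm, empty, fixed. Origin: centre of the underside, z up.
- spill_tray: Dark grey open tray with fine ribs on its floor, 95 x 120 x 25 mm outside (its x, y, z), walls and floor 3 mm, empty, fixed. Origin: centre of the underside, z up.
Mind the look-alikes: they are no part of the job. There is more than one size of the desiccator; the job needs the larger.

How it is judged:
By the outcome, as a careful person would: the job done as asked, in the order asked, and still so for the second after the job is handed in, with the robot touching nothing.
It also fails if it takes over 134 s, if anything falls off the work surface, if the arm or the gripper's body presses on something with over 40 N, if the wrist force passes 120 N, or if a joint passes its speed limit or range.

ROBOT

A 6-joint arm with a two-finger parallel gripper is mounted at the origin on the work surface; the furniture and walls round the work are solid. World frame = base frame: x ahead of the robot, y to its left, z up, the work surface at z = 0. Lengths are in m, angles in rad, forces in N, time in s.
With the tool pointing down it reaches from about 0.35 to 0.775 m from the base axis. Payload 5.5 kg.
Tool frame: the origin (TCP) lies at the very end of the fingers, on their centre line; the grasp point (between the pads) lies 19 mm behind it; x points along the fingers, y is the direction in which the jaws open and shut, and the axes are right-handed (so a half turn about x gives the same grasp; the last joint's range is limited). The gripper opens to 85 mm and grips with 20 to 120 N. Pads are 22 mm wide; open, the fingers measure 114 mm over their backs; the gripper's body (76 mm by 85 mm) begins 54 mm behind the grasp point. The pads swing forward as they close: fully open they stand 13 mm farther back than shut.
Start: joints at [1.129, 0.313, 0.046, 1.304, 0, 1.431], TCP at [0.171, 0.549, 0.231] pointing down, gripper open.
Joint ranges: [-2.76, 2.76], [-0.86, 1.69], [-1.03, 1.26], [-2.2, 2.34], [-1.47, 1.5], [-3.14, 3.14]. Speed limits (rad/s): [2.57, 2.57, 3.14, 3.14, 3.14, 3.14].

INTERFACE

Orientations are given as a unit quaternion [w, x, y, z].
In Python, from workcell import env gives the robot as it stands.
- The arm moves only by the tool drive_tool, never from a script. Its argument "plan" is a list that holds one entry, the list of rows, each a list of 7 numbers: the shift along the tool's x, y, z in cm, then the turn, a rotation vector about the tool's x, y, z in degrees, then the opening, from 0 (shut) to 1 (fully open). In form: [[[tx, ty, tz, wx, wy, wz, fingers], ...]]. A call has exactly 5 rows; each row shifts and turns the commanded pose from where the row before left it, along the tool's axes as they then stand; what a row does not reach is not made up. A row lasts 1/12 s, in which the tool goes at most 41.7 mm and 7.16 degrees, less where a joint would pass 70% of its speed; a pose out of reach is approached as far as the arm can. A call with a gripper value outside its range is refused whole. The fingers move at their own pace and stop on an object; "squeeze" is the grip in N (left out, the last holds). Time passes only in rows, so rows that do not move let the fingers close, or fill a call up. It gives the time, the measured TCP pose, the force and the opening at its end, in the units of the state.
- env.get_state(): the state, without advancing time (a new reading comes with each control period).
- env.read_camera(name): name is "side" or "top" or "wrist"; returns the picture (480x640x3 uint8, red, green, blue); there is no depth.
- env.camera_model(name): a dict with "camera_matrix" (3x3 intrinsics, pixels), "camera_from_world" (4x4, takes a point from world to camera coordinates); the wrist camera has in their place "T_tool_cam" (4x4, takes a point from camera to tool coordinates, whose origin is the TCP and whose axes are the tool frame's). Camera axes: x right, y down, z forward; pixel columns grow to the right and rows downward; lengths in m; the calibration is good to about 2 mm. A picture is of the moment at which its call begins: read the wrist's pose just before it. camera_model takes no time and is no camera call.
- env.hand_in(): hands the job in, once; it reports no verdict.
The state is a dict: "clock": time; "joint_pos": joint angles; "qvel": joint speeds; "tau": joint torques, N m; "tcp_pos": TCP position; "orientation": TCP orientation; "wrist_force": force on the tool from outside, world axes, zero at the start; "ft_torque": the same for the moment, N m; "finger_gap": finger opening in m.
Only numpy, scipy, OpenCV 4.12 (cv2) and the standard library are available. Lean on these libraries where they do the work, as an engineer would, in place of code of your own. Each camera call takes 0.05 s, during which the arm holds its last target.

## Working session

There is one attempt and no reset: what is moved stays moved. The work goes in short steps, Python scripts to look and compute and a tool call to move; the robot and the scene stay as the last step left them, time stands still between calls to the robot, and variables do not carry over. Pictures are saved under pics/ and viewed, and the job is handed in when it is done.

Besides the shell and the picture viewer there is one more tool, called after "Call:" by a JSON object that holds its "op" and its "data". drive_tool: Moves the arm, as the interface text tells. Its arguments: {"type":"object","properties":{"plan":{"type":"array","items":{"type":"array","items":{"type":"array","items":{"type":"number"}}}},"squeeze":{"type":"number"}},"required":["plan"]}

```bash
ls; mkdir -p pics; cat > h.py <<'E'
import numpy as np,cv2
from workcell import env
from scipy.spatial.transform import Rotation as R
def snap(n,f):
    im=env.read_camera(n); cv2.imwrite('pics/'+f,im[:,:,::-1]); return im
def cam(n,state=None):
    m=env.camera_model(n);K=np.array(m['camera_matrix'])
    if n=='wrist':
        s=state or env.get_state();q=s['orientation'];T=np.eye(4)
        T[:3,:3]=R.from_quat([q[1],q[2],q[3],q[0]]).as_matrix();T[:3,3]=s['tcp_pos']
        W=T@np.array(m['T_tool_cam'])
    else: W=np.linalg.inv(np.array(m['camera_from_world']))
    return K,W
def ray(c,u,v):
    K,W=c
    d=W[:3,:3]@np.linalg.inv(K)@np.array([u,v,1.]);return W[:3,3],d
def onz(c,u,v,z):
    o,d=ray(c,u,v);return o+d*(z-o[2])/d[2]
def proj(c,p):
    K,W=c
    q=np.linalg.inv(W)@np.append(p,1);x=K@q[:3];return x[:2]/x[2]
def tri(c1,p1,c2,p2):
    o1,d1=ray(c1,*p1);o2,d2=ray(c2,*p2)
    A=np.stack([d1,-d2],1);t=np.linalg.lstsq(A,o2-o1,rcond=None)[0]
    a=o1+d1*t[0];b=o2+d2*t[1];return (a+b)/2,np.linalg.norm(a-b)
E
python3 - <<'E'
from h import *
s=env.get_state();print(s)
for n in['side','top','wrist']:
    snap(n,n+'0.png');K,W=cam(n,s);print(n,K.round(1).tolist(),W.round(3).tolist())
print(np.array(env.camera_model('wrist')['T_tool_cam']).round(4))
E
```

```text
pics
{'clock': 0.0, 'joint_pos': array([ 1.12937065e+00,  3.14021193e-01,  4.49569230e-02,  1.30359062e+00,
       -3.94653753e-06,  1.43120198e+00]), 'qvel': array([ 6.31951745e-04, -3.30097527e-05, -1.65914031e-05,  7.14568542e-04,
        5.16161048e-04,  1.96201026e-03]), 'tau': array([-2.75523225e-04, -4.80625319e+01,  2.98534405e+01,  1.94529112e-02,
       -4.73687419e-05,  5.01410369e-06]), 'tcp_pos': array([0.17071358, 0.54853118, 0.23038802]), 'orientation': array([ 0.6988825 ,  0.10567886,  0.69925627, -0.10693879]), 'wrist_force': array([-0.59767393,  0.14946508,  0.15280437]), 'ft_torque': array([-0.03674877,  0.02880751, -0.04622473]), 'finger_gap': 0.08552424295557169}
side [[435.1, 0.0, 320.2], [0.0, 435.1, 231.8], [0.0, 0.0, 1.0]] [[1.0, 0.001, -0.013, 0.423], [0.012, -0.403, 0.915, -0.992], [-0.005, -0.915, -0.403, 0.474], [0.0, 0.0, 0.0, 1.0]]
top [[484.7, 0.0, 322.9], [0.0, 484.7, 236.8], [0.0, 0.0, 1.0]] [[0.016, -0.995, 0.097, 0.269], [-1.0, -0.016, -0.003, -0.024], [0.004, -0.096, -0.995, 1.371], [0.0, 0.0, 0.0, 1.0]]
wrist [[375.8, 0.0, 318.1], [0.0, 375.8, 233.0], [0.0, 0.0, 1.0]] [[0.298, 0.911, 0.285, 0.097], [0.955, -0.283, -0.093, 0.571], [-0.004, 0.3, -0.954, 0.373], [0.0, 0.0, 0.0, 1.0]]
[[ 1.700e-03 -3.000e-01  9.539e-01 -1.422e-01]
 [ 1.000e+00 -3.000e-04 -1.900e-03 -1.100e-03]
 [ 8.000e-04  9.539e-01  3.000e-01 -7.680e-02]
 [ 0.000e+00  0.000e+00  0.000e+00  1.000e+00]]
```

View pics/side0.png

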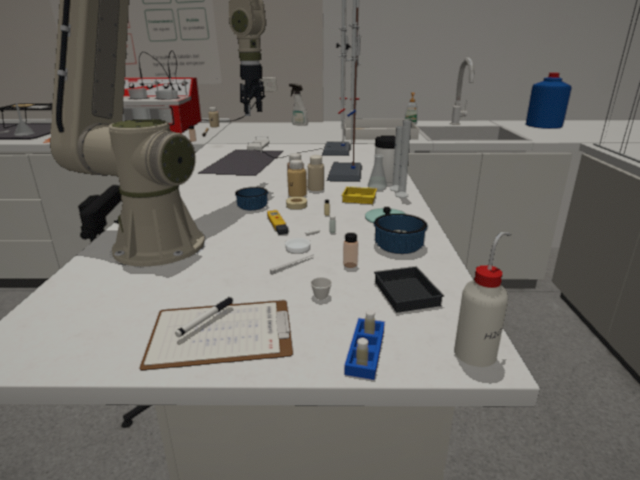

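View pics/top0.png

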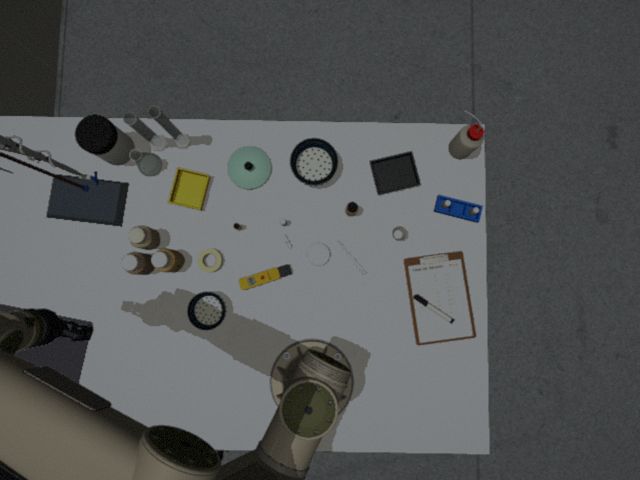

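View pics/wrist0.png

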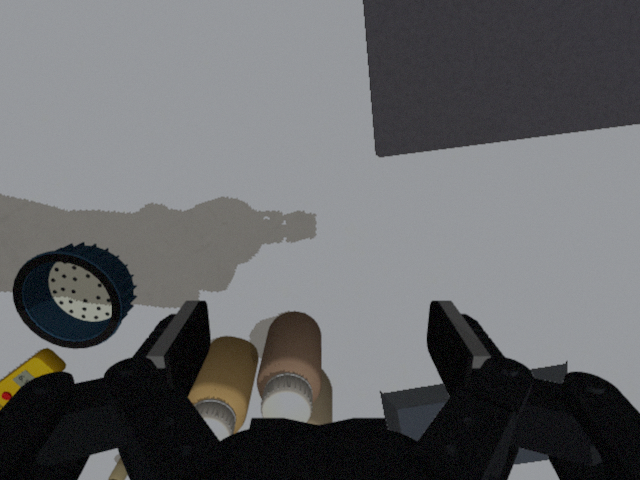

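```bash
python3 - <<'E'
import cv2
a=cv2.imread('pics/top0.png')[115:285,150:500];cv2.imwrite('pics/topz.png',cv2.resize(a,(800,389),interpolation=cv2.INTER_CUBIC))
a=cv2.imread('pics/side0.png')[160:380,230:470];cv2.imwrite('pics/sidez.png',cv2.resize(a,(654,600),interpolation=cv2.INTER_CUBIC))
E
```

```text
(no output)
```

View pics/topz.png

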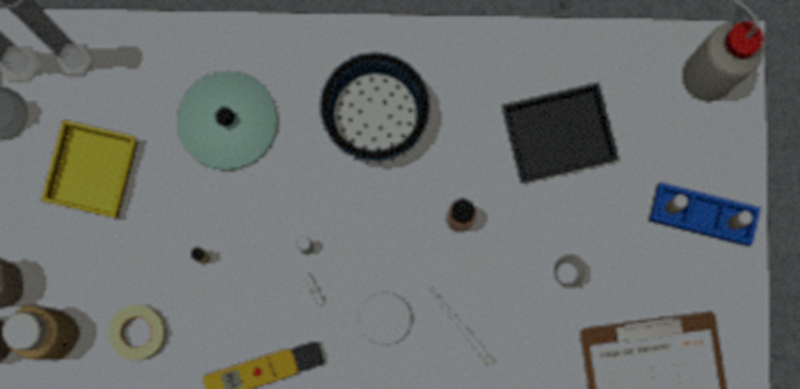

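View pics/sidez.png

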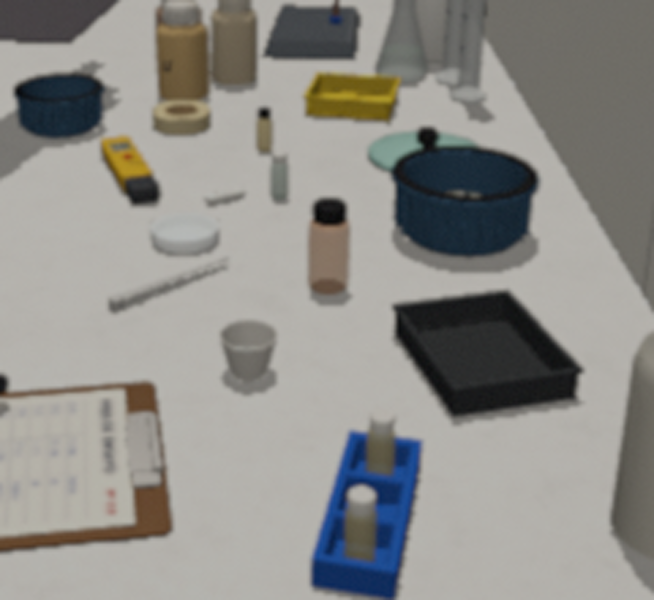

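```bash
cat > m0.py <<'E'
from h import *
S=cam('side');T=cam('top')
D=dict(cru=((321.4,281.8),(398.9,233.5)),blk=((326.9,200.7),(236.6,225.7)),grn=((332.7,217.2),(283.4,221.3)),drp=((351.1,235.2),(352.5,206.4)),knob=((387,208.8),(249.3,165.7)),des=((401,224.2),(314,161.8)),rk1=((362.5,340.9),(474.2,210.8)),rk2=((370.5,313.4),(447.5,203.4)))
for k,(a,b) in D.items():
    p,e=tri(S,a,T,b);print(k,p.round(3),round(e,4),'r',np.hypot(*p[:2]).round(3))
# trays from top masks
a=cv2.imread('pics/top0.png');h=cv2.cvtColor(a,cv2.COLOR_BGR2HSV)
def big(m,roi,z,n):
    x0,y0,x1,y1=roi;mm=np.zeros_like(m);mm[y0:y1,x0:x1]=m[y0:y1,x0:x1]
    c=max(cv2.findContours(mm,0,1)[0],key=cv2.contourArea);r=cv2.minAreaRect(c)
    b=cv2.boxPoints(r);P=np.array([onz(T,u,v,z) for u,v in b]);print(n,r,P.mean(0).round(3),[np.linalg.norm(P[i]-P[i-1]).round(3) for i in range(4)]);e=P[1]-P[0];f=P[2]-P[1]
    print('  edge angs',np.degrees(np.arctan2(e[1],e[0])).round(1),np.degrees(np.arctan2(f[1],f[0])).round(1),[np.linalg.norm(e).round(3),np.linalg.norm(f).round(3)])
yel=cv2.inRange(h,(20,120,60),(35,255,255));big(yel,(160,160,220,220),.025,'disc')
big((a.max(2)<70).astype(np.uint8)*255,(365,145,425,200),.025,'spill')
big(cv2.inRange(h,(100,140,50),(125,255,255)),(425,185,490,230),.02,'rack')
g=cv2.inRange(h,(60,30,60),(95,255,255))
big(g,(215,135,280,200),.009,'lid')
E
python3 m0.py
```

```text
cru [ 0.413 -0.238  0.033] 0.0023 r 0.477
blk [0.425 0.211 0.044] 0.0008 r 0.475
grn [0.44  0.082 0.043] 0.0016 r 0.448
drp [ 0.479 -0.106  0.076] 0.0003 r 0.491
knob [0.598 0.183 0.029] 0.001 r 0.626
des [0.606 0.    0.057] 0.0034 r 0.606
rk1 [ 0.478 -0.444  0.049] 0.0031 r 0.652
rk2 [ 0.497 -0.37   0.049] 0.0029 r 0.62
disc ((188.85293579101562, 188.5882568359375), (33.95498275756836, 36.1378059387207), 14.03624439239502) [0.53  0.352 0.025] [np.float64(0.096), np.float64(0.103), np.float64(0.096), np.float64(0.102)]
  edge angs -11.3 -103.2 [np.float64(0.103), np.float64(0.096)]
spill ((394.7789611816406, 172.6716766357422), (34.743080139160156, 44.19319534301758), 76.60750579833984) [ 0.586 -0.228  0.025] [np.float64(0.099), np.float64(0.126), np.float64(0.1), np.float64(0.125)]
  edge angs -75.4 -166.9 [np.float64(0.126), np.float64(0.1)]
rack ((458.05889892578125, 208.26473999023438), (45.354156494140625, 16.492422103881836), 14.03624439239502) [ 0.487 -0.408  0.02 ] [np.float64(0.127), np.float64(0.047), np.float64(0.128), np.float64(0.047)]
  edge angs -14.2 -103.3 [np.float64(0.047), np.float64(0.128)]
lid ((249.5, 167.0), (42.0, 43.0), 90.0) [0.599 0.186 0.009] [np.float64(0.122), np.float64(0.124), np.float64(0.123), np.float64(0.122)]
  edge angs -89.0 -178.5 [np.float64(0.124), np.float64(0.123)]
```

Call:
{"op": "drive_tool", "data": {"plan": [[[0,-2.2,3.4,0,0,0,1],[0,-2.2,3.4,0,0,0,1],[0,-2.2,3.4,0,0,0,1],[0,-2.2,3.4,0,0,0,1],[0,-2.2,3.4,0,0,0,1]]]}}

```text
clock: 0.57
tcp_pos: [0.3011, 0.3919, 0.2311]
orientation: [0.699, 0.106, 0.699, -0.106]
wrist_force: [0.9, -0.0, -0.6]
finger_gap: 0.0853
```

Call:
{"op": "drive_tool", "data": {"plan": [[[0,-2.2,3.4,0,0,0,1],[0,-2.2,3.4,0,0,0,1],[0,-2.2,3.4,0,0,0,1],[0,-3.5,2,0,0,0,1],[0,-4,1,0,0,0,1]]]}}

```text
clock: 0.98
tcp_pos: [0.387, 0.218, 0.2309]
orientation: [0.699, 0.107, 0.699, -0.107]
wrist_force: [1.4, -1.3, 0.0]
finger_gap: 0.085
```

```bash
cat >> h.py <<'E'
def to(x,y,z=None,yaw=None):
    """remaining shift in present tool axes (cm), turn about tool x (deg) for tool-down with y-axis at yaw"""
    s=env.get_state();q=s['orientation'];M=R.from_quat([q[1],q[2],q[3],q[0]]).as_matrix()
    p=s['tcp_pos'];d=np.array([x,y,p[2] if z is None else z])-p
    yw=np.degrees(np.arctan2(M[1,1],M[0,1]))
    tgt=yw if yaw is None else yaw
    a=np.radians(tgt);yy=np.array([np.cos(a),np.sin(a),0]);xx=np.array([0,0,-1.]);G=np.stack([xx,yy,np.cross(xx,yy)],1)
    rv=R.from_matrix(M.T@G).as_rotvec(degrees=True)
    print('t',round(s['clock'],2),'tcp',p.round(4),'yaw',yw.round(1),'| shift cm (now axes)',(100*M.T@d).round(2),'(after turn)',(100*G.T@d).round(2),'turn',rv.round(1),'gap',round(s['finger_gap'],4),'F',s['wrist_force'].round(1),'j',s['joint_pos'].round(2))
E
python3 -c "
from h import *
to(.413,-.238,.23)"
```

```text
t 0.98 tcp [0.387  0.218  0.2309] yaw 72.7 | shift cm (now axes) [  0.08 -42.76  16.07] (after turn) [  0.09 -42.76  16.07] turn [-0.   0.1 -0. ] gap 0.085 F [ 1.4 -1.3  0. ] j [ 0.33  0.06 -0.27  1.24 -0.    0.63]
```

Call:
{"op": "drive_tool", "data": {"plan": [[[0,-3.8,1.4,0,0,0,1],[0,-3.8,1.4,0,0,0,1],[0,-3.8,1.4,0,0,0,1],[0,-3.8,1.4,0,0,0,1],[0,-3.8,1.4,0,0,0,1]]]}}

```text
clock: 1.4
tcp_pos: [0.3945, 0.0157, 0.2313]
orientation: [0.699, 0.106, 0.699, -0.106]
wrist_force: [0.8, -0.2, -0.7]
finger_gap: 0.0855
```

Call:
{"op": "drive_tool", "data": {"plan": [[[0,-3.8,1.4,0,0,0,1],[0,-3.8,1.4,0,0,0,1],[0,-3.8,1.4,0,0,0,1],[0,-3.8,1.4,0,0,0,1],[0,-3.8,1.4,0,0,0,1]]]}}

```text
clock: 1.82
tcp_pos: [0.4048, -0.1868, 0.2313]
orientation: [0.699, 0.107, 0.699, -0.106]
wrist_force: [1.2, 0.4, 0.7]
finger_gap: 0.0854
```

Call:
{"op": "drive_tool", "data": {"plan": [[[4,-2.5,1,0,0,0,1],[4,-1.5,0.6,0,0,0,1],[0,0,0,0,0,0,1],[0,0,0,0,0,0,1],[0,0,0,0,0,0,1]]]}}

```text
clock: 2.23
tcp_pos: [0.4084, -0.223, 0.1588]
orientation: [0.699, 0.107, 0.699, -0.106]
wrist_force: [0.1, 0.7, 0.5]
finger_gap: 0.0852
```

```bash
python3 -c "
from h import *
to(.413,-.238,.15)
W=cam('wrist');print(proj(W,(.413,-.238,.032)),proj(W,env.get_state()['tcp_pos']))
snap('wrist','w1.png')"
```

```text
t 2.23 tcp [ 0.4084 -0.223   0.1588] yaw 72.7 | shift cm (now axes) [ 0.88 -1.29  0.88] (after turn) [ 0.88 -1.29  0.88] turn [ 0. -0. -0.] gap 0.0852 F [0.1 0.7 0.5] j [-0.67  0.14 -0.36  1.07  0.   -0.37]
[303.00646378 234.46269199] [321.4638107  305.55626154]
```

View pics/w1.png

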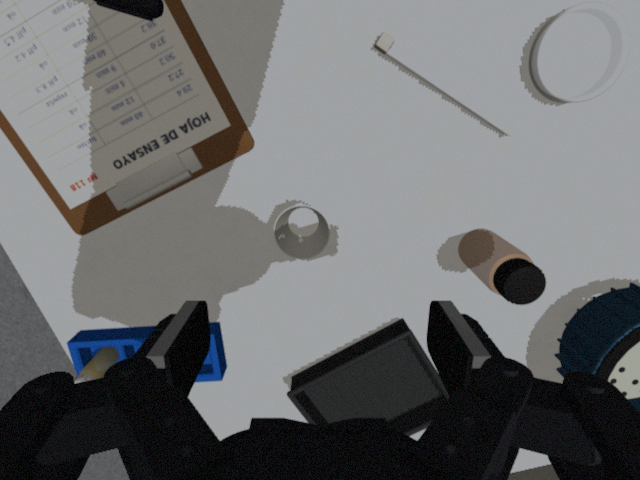

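```bash
python3 -c "
from h import *
W=cam('wrist')
for uv in ((301.5,230.5),(274,231),(329,231),(301,202),(301,259)): print(onz(W,*uv,.032).round(4))
a=cv2.imread('pics/w1.png')[170:290,230:370];cv2.imwrite('pics/w1z.png',cv2.resize(a,None,fx=5,fy=5))
"
```

```text
[ 0.4109 -0.2386  0.032 ]
[ 0.4051 -0.2584  0.032 ]
[ 0.4174 -0.219   0.032 ]
[ 0.3899 -0.2321  0.032 ]
[ 0.4326 -0.2461  0.032 ]
```

View pics/w1z.png

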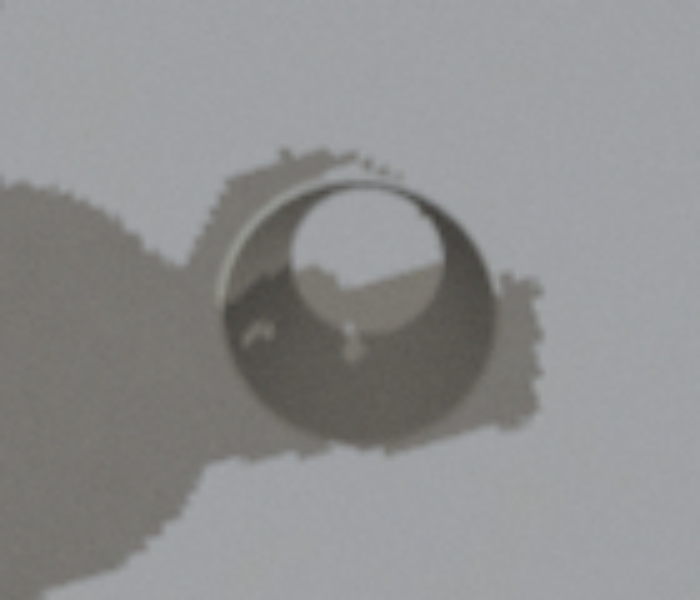

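Call:
{"op": "drive_tool", "data": {"plan": [[[2,-1.4,0.8,0,0,0,1],[4,0,0,0,0,0,1],[4,0,0,0,0,0,1],[3,0,0,0,0,0,1],[0.5,0,0,0,0,0,1]]]}}

```text
clock: 2.7
tcp_pos: [0.4104, -0.2367, 0.0206]
orientation: [0.698, 0.107, 0.701, -0.105]
wrist_force: [-0.7, 0.3, -0.2]
finger_gap: 0.0858
```

```bash
python3 -c "
from h import *
to(.412,-.239,.007)
snap('wrist','w2.png')"
```

```text
t 2.7 tcp [ 0.4104 -0.2367  0.0206] yaw 72.8 | shift cm (now axes) [ 1.36 -0.17  0.22] (after turn) [ 1.36 -0.17  0.22] turn [ 0.  -0.2 -0.1] gap 0.0858 F [-0.7  0.3 -0.2] j [-0.69  0.3  -0.54  0.74  0.   -0.39]
```

View pics/w2.png

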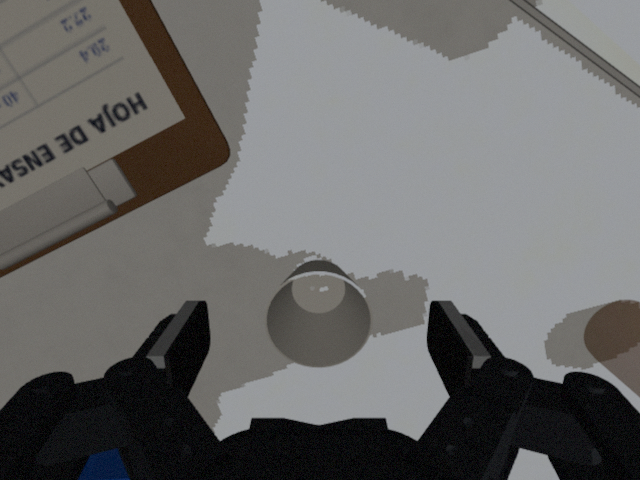

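```bash
python3 -c "
from h import *
p=onz(cam('wrist'),319,319.5,.032);print(p);to(p[0],p[1],.007)"
```

```text
[ 0.41133165 -0.23850514  0.032     ]
t 2.75 tcp [ 0.411  -0.2373  0.0218] yaw 72.8 | shift cm (now axes) [ 1.48 -0.11  0.08] (after turn) [ 1.48 -0.11  0.07] turn [ 0.  -0.2 -0.1] gap 0.0854 F [-0.4 -0.3 -0. ] j [-0.69  0.3  -0.53  0.74  0.   -0.39]
```

Call:
{"op": "drive_tool", "data": {"plan": [[[1.5,-0.1,0.1,0,0,0,1],[0,0,0,0,0,0,0],[0,0,0,0,0,0,0],[0,0,0,0,0,0,0],[0,0,0,0,0,0,0]]], "squeeze": 25}}

```text
clock: 3.17
tcp_pos: [0.414, -0.2414, 0.0102]
orientation: [0.7, 0.106, 0.698, -0.107]
wrist_force: [-0.4, 1.6, 14.3]
finger_gap: 0.0408
```

Call:
{"op": "drive_tool", "data": {"plan": [[[0,0,0,0,0,0,0],[0,0,0,0,0,0,0],[0,0,0,0,0,0,0],[-1,0,0,0,0,0,0],[-2,0,0,0,0,0,0]]]}}

```text
clock: 3.58
tcp_pos: [0.4116, -0.2397, 0.0378]
orientation: [0.698, 0.107, 0.7, -0.106]
wrist_force: [-0.5, -1.0, -0.6]
finger_gap: 0.0407
```

```bash
python3 -c "
from h import *
snap('wrist','w3.png');to(.606,0,.15)"
```

```text
t 3.63 tcp [ 0.414  -0.2416  0.0423] yaw 72.7 | shift cm (now axes) [-10.77  28.76  11.2 ] (after turn) [-10.77  28.77  11.16] turn [0.  0.2 0.1] gap 0.0404 F [0.5 0.  3.1] j [-0.7   0.28 -0.51  0.78  0.   -0.39]
```

View pics/w3.png

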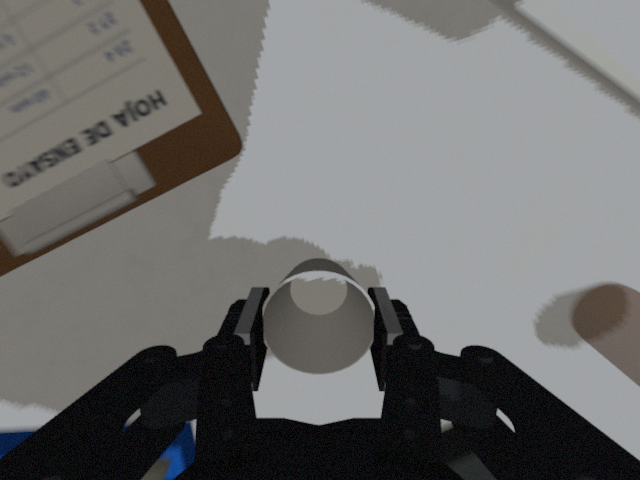

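Call:
{"op": "drive_tool", "data": {"plan": [[[-3,0,0,0,0,0,0],[-3.5,0,0,0,0,0,0],[-3.5,1,1,0,0,0,0],[-2,2,2,0,0,0,0],[0,2.7,2.7,0,0,0,0]]]}}

```text
clock: 4.05
tcp_pos: [0.4864, -0.2053, 0.1648]
orientation: [0.702, 0.106, 0.696, -0.109]
wrist_force: [0.9, -1.4, -0.5]
finger_gap: 0.0403
```

Call:
{"op": "drive_tool", "data": {"plan": [[[0,2.7,2.7,0,0,0,0],[0,2.7,2.7,0,0,0,0],[0,2.5,2,0,0,0,0],[0,1.5,0.5,0,0,0,0],[0,0,0,0,0,0,0]]]}}

```text
clock: 4.47
tcp_pos: [0.5898, -0.1343, 0.1586]
orientation: [0.7, 0.105, 0.699, -0.105]
wrist_force: [0.4, 0.1, 0.3]
finger_gap: 0.0404
```

```bash
python3 -c "
from h import *
to(.606,0,.15);W=cam('wrist');snap('wrist','w4.png');
print(proj(W,(.606,0,.062)))"
```

```text
t 4.47 tcp [ 0.5898 -0.1343  0.1586] yaw 72.9 | shift cm (now axes) [ 0.87 13.31 -2.39] (after turn) [ 0.86 13.31 -2.39] turn [-0.   0.1 -0.1] gap 0.0404 F [0.4 0.1 0.3] j [-0.36  0.4  -0.01  1.16  0.   -0.06]
[525.86445755 200.005871  ]
```

View pics/w4.png

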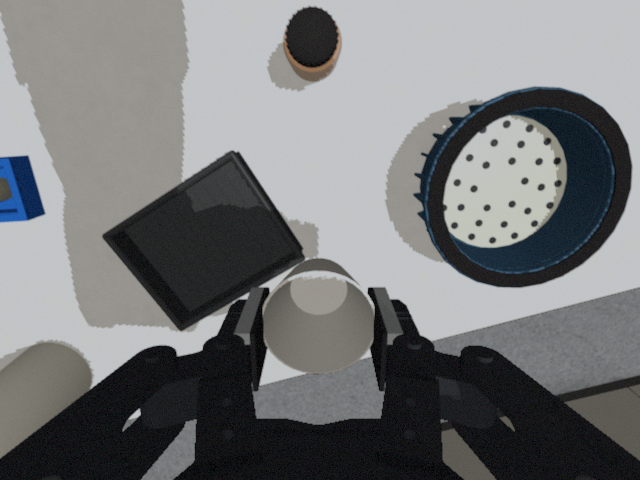

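```bash
cat >> h.py <<'E'
def circ(P):
    P=np.array(P);A=np.c_[2*P[:,:2],np.ones(len(P))];b=(P[:,:2]**2).sum(1);s=np.linalg.lstsq(A,b,rcond=None)[0]
    r=np.sqrt(s[2]+s[0]**2+s[1]**2);return s[:2],r,np.abs(np.hypot(*(P[:,:2]-s[:2]).T)-r).max()
E
python3 - <<'E'
from h import *
W=cam('wrist')
# hand-picked outer rim points refined along radial rays: dark->bright/blue boundary
a=cv2.imread('pics/w4.png').astype(int)
cu,cv_=528,187
m=((a.max(2)<50)).astype(np.uint8);m[:, :415]=0
n,l,st,ce=cv2.connectedComponentsWithStats(m);
i=1+np.argmax(st[1:,4]);print(st[i])
M=(l==i).astype(np.uint8)
c,h=cv2.findContours(M,cv2.RETR_CCOMP,cv2.CHAIN_APPROX_NONE)
for k,cc in enumerate(c):
    if len(cc)>150:
        P=[onz(W,u,v,.062) for u,v in cc[:,0]];print(len(cc),h[0][k],circ(P),cv2.fitEllipse(cc))
cv2.imwrite('pics/m4.png',M*255)
E
```

```text
[  415   327   225   153 20293]
882 [-1 -1  1 -1] (array([ 0.78067559, -0.03214349]), np.float64(0.07951986351783541), np.float64(0.04750681873157392)) ((510.25262451171875, 417.39398193359375), (141.61795043945312, 256.5611877441406), 102.10150909423828)
```

View pics/m4.png

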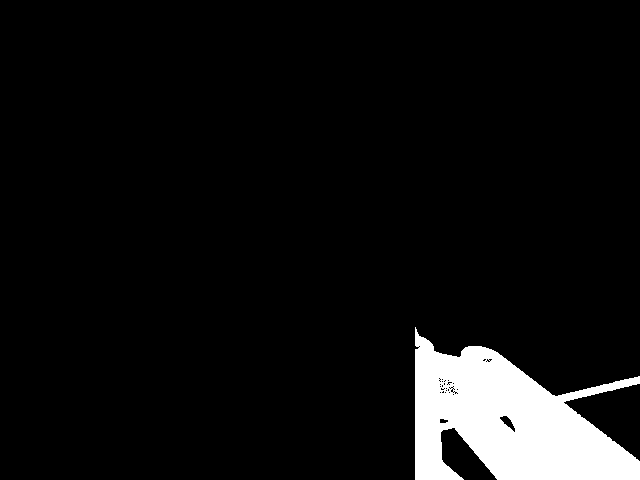

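```bash
cat > gask.py <<'E'
from h import *
import sys
def gask(W,f,box,z=.062):
    a=cv2.imread(f);h=cv2.cvtColor(a,cv2.COLOR_BGR2HSV);x0,y0,x1,y1=box
    m=((h[:,:,2]<75)&(h[:,:,1]<110)).astype(np.uint8);k=np.zeros_like(m);k[y0:y1,x0:x1]=m[y0:y1,x0:x1]
    k=cv2.morphologyEx(k,cv2.MORPH_OPEN,np.ones((3,3),np.uint8))
    n,l,st,ce=cv2.connectedComponentsWithStats(k);i=1+np.argmax(st[1:,4]);M=(l==i).astype(np.uint8)
    c,_=cv2.findContours(M,cv2.RETR_CCOMP,cv2.CHAIN_APPROX_NONE)
    for cc in c:
        if len(cc)>150:
            P=np.array([onz(W,u,v,z) for u,v in cc[:,0]])
            for _ in range(3):
                ce,r,e=circ(P);d=np.abs(np.hypot(*(P[:,:2]-ce).T)-r);P=P[d<max(.002,2*np.median(d))]
            print(len(cc),len(P),ce.round(4),'d',(2*r).round(4),e.round(4))
    cv2.imwrite('pics/mask_'+f.split('/')[-1],M*255)
E
python3 - <<'E'
from gask import *
gask(cam('wrist'),'pics/w4.png',(415,70,640,292))
E
```

```text
572 572 [6.018e-01 1.000e-04] d 0.1282 0.0007
504 504 [6.019e-01 1.000e-04] d 0.1095 0.002
```

View pics/mask_w4.png

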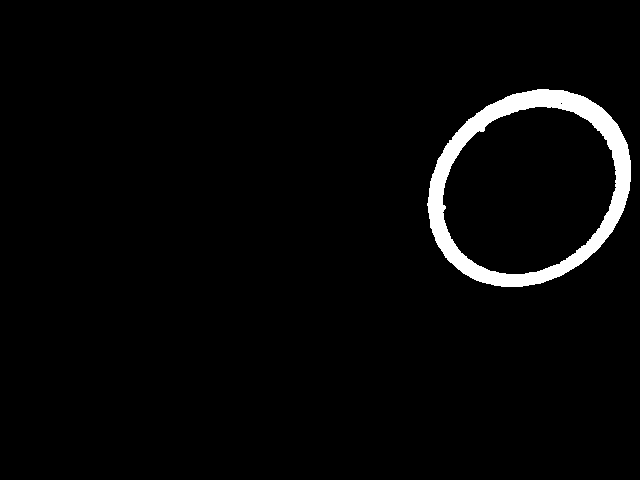

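```bash
python3 -c "
from h import *
to(.603,0,.029)"
```

```text
t 4.52 tcp [ 0.5883 -0.1354  0.1585] yaw 72.9 | shift cm (now axes) [12.95 13.38 -2.59] (after turn) [12.95 13.38 -2.58] turn [0. 0. 0.] gap 0.0406 F [ 0.2 -0.  -0.1] j [-0.36  0.4  -0.01  1.16  0.   -0.06]
```

Call:
{"op": "drive_tool", "data": {"plan": [[[0,3.8,-0.7,0,0,0,0],[0,3.8,-0.7,0,0,0,0],[0,3.8,-0.7,0,0,0,0],[1,2,-0.5,0,0,0,0],[2,0,0,0,0,0,0]]]}}

```text
clock: 4.93
tcp_pos: [0.6036, 0.0019, 0.1312]
orientation: [0.701, 0.105, 0.697, -0.105]
wrist_force: [0.8, -0.8, -0.1]
finger_gap: 0.0402
```

Call:
{"op": "drive_tool", "data": {"plan": [[[2.5,0,0,0,0,0,0],[2,0,0,0,0,0,0],[0,0,0,0,0,0,0],[0,0,0,0,0,0,0],[0,0,0,0,0,0,0]]]}}

```text
clock: 5.35
tcp_pos: [0.6027, -0.002, 0.0846]
orientation: [0.7, 0.107, 0.698, -0.107]
wrist_force: [0.5, 0.3, 0.1]
finger_gap: 0.0406
```

```bash
python3 -c "
from h import *
snap('wrist','w5.png');to(.603,0,.029)"
```

```text
t 5.4 tcp [ 0.6033 -0.002   0.085 ] yaw 72.7 | shift cm (now axes) [ 5.6   0.18 -0.1 ] (after turn) [ 5.6   0.18 -0.09] turn [-0.   0.2 -0. ] gap 0.0404 F [-0.4 -1.2 -0.1] j [-0.14  0.44 -0.13  0.99 -0.    0.17]
```

View pics/w5.png

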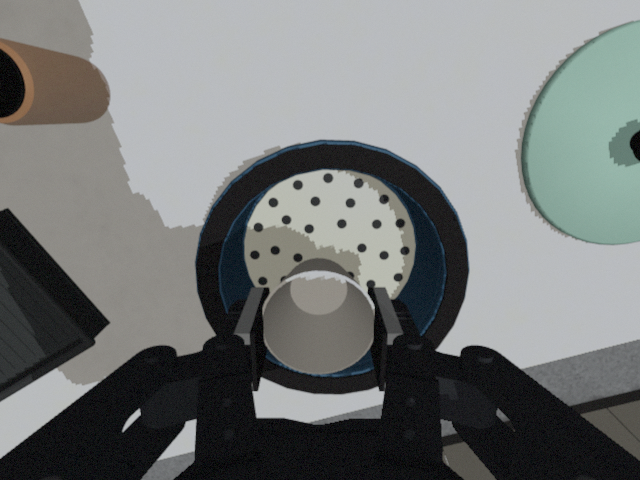

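```bash
python3 -c "
from h import *
W=cam('wrist')
P=[onz(W,u,v,.062) for u,v in ((196,265),(468,265),(334,140),(210,200),(455,200),(420,358),(270,152),(399,152),(325,394))]
print(circ(P)); to(*circ(P)[0],.029)"
```

```text
(array([0.60294759, 0.00317675]), np.float64(0.06568583718697185), np.float64(0.0015072776517119357))
t 5.4 tcp [ 0.6033 -0.002   0.085 ] yaw 72.7 | shift cm (now axes) [ 5.6   0.48 -0.2 ] (after turn) [ 5.6   0.48 -0.19] turn [-0.   0.2 -0. ] gap 0.0404 F [-0.4 -1.2 -0.1] j [-0.14  0.44 -0.13  0.99 -0.    0.17]
```

Call:
{"op": "drive_tool", "data": {"plan": [[[0,0.4,-0.1,0,0,0,0],[2.5,0,0,0,0,0,0],[2,0,0,0,0,0,0],[0.6,0,0,0,0,0,0],[0,0,0,0,0,0,0]]]}}

```text
clock: 5.82
tcp_pos: [0.602, 0.0032, 0.0317]
orientation: [0.699, 0.106, 0.7, -0.106]
wrist_force: [-0.3, 0.8, -0.1]
finger_gap: 0.0402
```

Call:
{"op": "drive_tool", "data": {"plan": [[[0.2,0,0,0,0,0,0],[0.2,0,0,0,0,0,0],[0,0,0,0,0,0,0],[0,0,0,0,0,0,0],[0,0,0,0,0,0,0]]]}}

```text
clock: 6.23
tcp_pos: [0.6039, 0.0029, 0.0304]
orientation: [0.7, 0.106, 0.698, -0.106]
wrist_force: [-0.9, -0.0, 6.3]
finger_gap: 0.0401
```

Call:
{"op": "drive_tool", "data": {"plan": [[[0,0,0,0,0,0,0.65],[0,0,0,0,0,0,0.65],[0,0,0,0,0,0,0.65],[-1,0,0,0,0,0,0.65],[-2,0,0,0,0,0,0.65]]]}}

```text
clock: 6.65
tcp_pos: [0.6004, 0.0032, 0.0563]
orientation: [0.697, 0.106, 0.701, -0.106]
wrist_force: [0.6, -1.3, -0.2]
finger_gap: 0.0557
```

Call:
{"op": "drive_tool", "data": {"plan": [[[-3,0,0,0,0,0,0.65],[-3,0,0,0,0,0,0.65],[-3,1,-2,0,0,0,0.65],[0,2.5,-3,0,0,0,0.65],[0,2.5,-2,0,0,0,0.65]]]}}

```text
clock: 7.07
tcp_pos: [0.5538, 0.0813, 0.1514]
orientation: [0.7, 0.107, 0.697, -0.107]
wrist_force: [-0.4, 1.0, 0.8]
finger_gap: 0.0554
```

```bash
python3 -c "
from h import *
snap('wrist','w6.png');to(.598,.184,.15)"
```

```text
t 7.12 tcp [0.5505 0.0865 0.1502] yaw 72.9 | shift cm (now axes) [ 0.06 10.71  1.67] (after turn) [ 0.02 10.72  1.67] turn [ 0.  -0.1 -0.2] gap 0.0555 F [-2.7  3.4 -0.5] j [ 0.01  0.32 -0.15  1.1   0.    0.31]
```

View pics/w6.png

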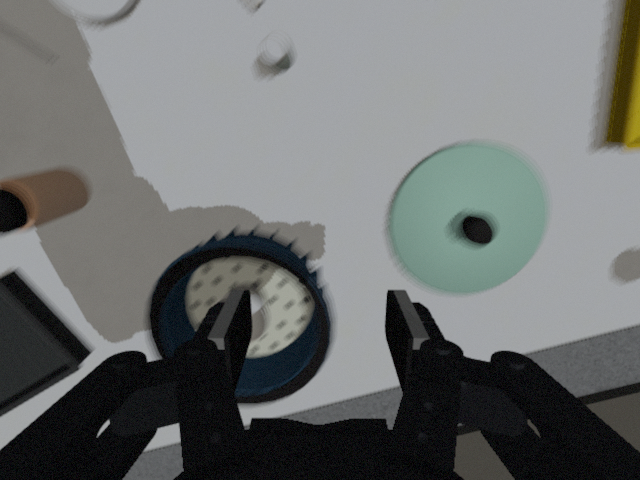

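Call:
{"op": "drive_tool", "data": {"plan": [[[0,3,0,0,0,0,0.65],[0,4,0,0,0,0,0.65],[0,2.5,0,0,0,0,0.65],[0,0,0,0,0,0,0.65],[0,0,0,0,0,0,0.65]]]}}

```text
clock: 7.53
tcp_pos: [0.5819, 0.173, 0.1483]
orientation: [0.699, 0.105, 0.699, -0.105]
wrist_force: [-0.1, -0.4, -0.1]
finger_gap: 0.0554
```

```bash
cat > lid.py <<'E'
from h import *
def lid(W,a,z=.009):
    h=cv2.cvtColor(a,cv2.COLOR_RGB2HSV);m=cv2.inRange(h,(65,35,60),(95,255,255))
    c=max(cv2.findContours(m,0,cv2.CHAIN_APPROX_NONE)[0],key=cv2.contourArea);c=cv2.convexHull(c)
    P=np.array([onz(W,u,v,z) for u,v in c[:,0]])
    for _ in range(4):
        ce,r,e=circ(P);d=np.abs(np.hypot(*(P[:,:2]-ce).T)-r);P=P[d<max(.0012,2*np.median(d))]
    print('lid',ce.round(4),(2*r).round(4),e.round(4),cv2.boundingRect(c),len(P));return ce
E
python3 -c "
from lid import *
s=env.get_state();W=cam('wrist',s);a=snap('wrist','w7.png');c=lid(W,a);to(.598,.184,.15)"
```

```text
lid [0.5951 0.1884] 0.1239 0.0002 (265, 148, 159, 153) 63
t 7.58 tcp [0.5816 0.172  0.1482] yaw 72.8 | shift cm (now axes) [-0.19  1.63  1.21] (after turn) [-0.18  1.63  1.21] turn [-0. -0.  0.] gap 0.0556 F [ 0.4 -0.4  0.3] j [ 0.16  0.41 -0.02  1.14 -0.    0.46]
```

View pics/w7.png

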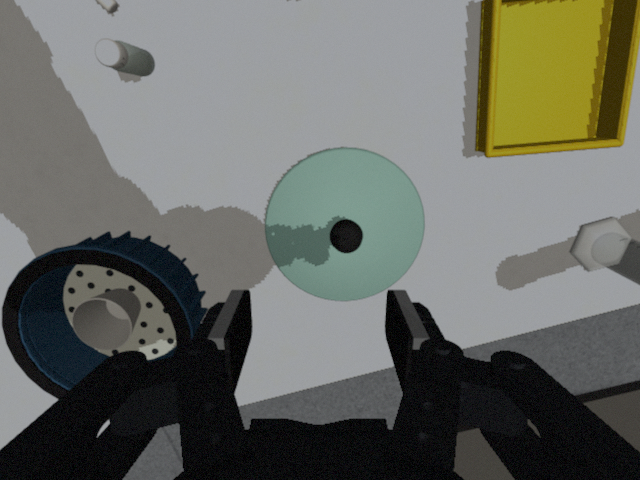

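```bash
python3 -c "
from lid import *
p=onz(cam('wrist'),346,235,.034);print(p);to(.595,.1875,.07)"
```

```text
[0.59202678 0.18790593 0.034     ]
t 7.58 tcp [0.5816 0.172  0.1482] yaw 72.8 | shift cm (now axes) [7.81 1.88 0.82] (after turn) [7.82 1.88 0.82] turn [-0. -0.  0.] gap 0.0556 F [ 0.4 -0.4  0.3] j [ 0.16  0.41 -0.02  1.14 -0.    0.46]
```

Call:
{"op": "drive_tool", "data": {"plan": [[[3,1.8,0.8,0,0,0,0.65],[3,0,0,0,0,0,0.65],[1.8,0,0,0,0,0,0.65],[0,0,0,0,0,0,0.65],[0,0,0,0,0,0,0.65]]]}}

```text
clock: 8.0
tcp_pos: [0.5936, 0.1852, 0.0694]
orientation: [0.698, 0.106, 0.7, -0.107]
wrist_force: [0.6, -0.3, 1.9]
finger_gap: 0.0556
```

```bash
python3 -c "
from lid import *
s=env.get_state();W=cam('wrist',s);a=snap('wrist','w8.png');c=lid(W,a);to(*c,.012);print(proj(W,(*c,.034)))"
```

```text
lid [0.5954 0.1891] 0.1237 0.0002 (221, 146, 216, 203) 67
t 8.05 tcp [0.5949 0.1856 0.0709] yaw 72.6 | shift cm (now axes) [ 5.89  0.36 -0.06] (after turn) [ 5.89  0.36 -0.06] turn [0. 0. 0.] gap 0.0558 F [-0.2 -0.4  0.1] j [ 0.17  0.49 -0.09  0.99 -0.    0.48]
[329.52650574 273.29491047]
```

View pics/w8.png

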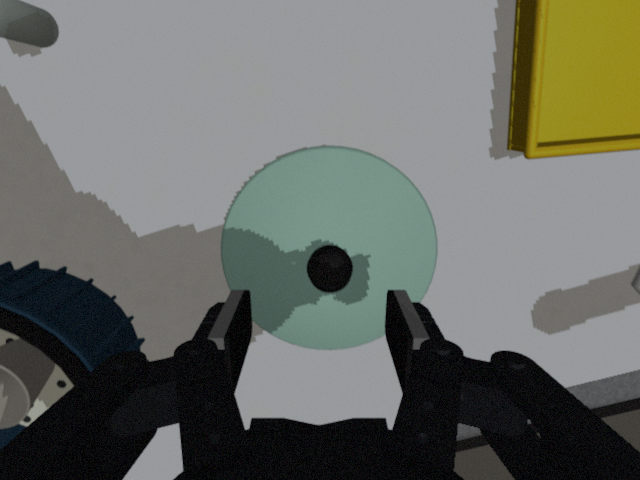

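Call:
{"op": "drive_tool", "data": {"plan": [[[2,0.3,-0.1,0,0,0,0.65],[2,0,0,0,0,0,0.65],[1.2,0,0,0,0,0,0.65],[0.5,0,0,0,0,0,0.65],[0,0,0,0,0,0,0.65]]]}}

```text
clock: 8.47
tcp_pos: [0.5944, 0.1893, 0.013]
orientation: [0.699, 0.106, 0.699, -0.107]
wrist_force: [-0.0, 1.3, -0.1]
finger_gap: 0.0553
```

```bash
python3 -c "
from lid import *
s=env.get_state();W=cam('wrist',s);a=snap('wrist','w9.png');c=lid(W,a);to(*c,.012)"
```

```text
lid [0.5947 0.1894] 0.1231 0.0004 (179, 157, 287, 260) 68
t 8.52 tcp [0.595  0.1895 0.0138] yaw 72.7 | shift cm (now axes) [ 0.18 -0.02 -0.02] (after turn) [ 0.18 -0.02 -0.02] turn [-0.  0. -0.] gap 0.0554 F [0.2 1.5 0.1] j [ 0.18  0.55 -0.15  0.87  0.    0.48]
```

View pics/w9.png

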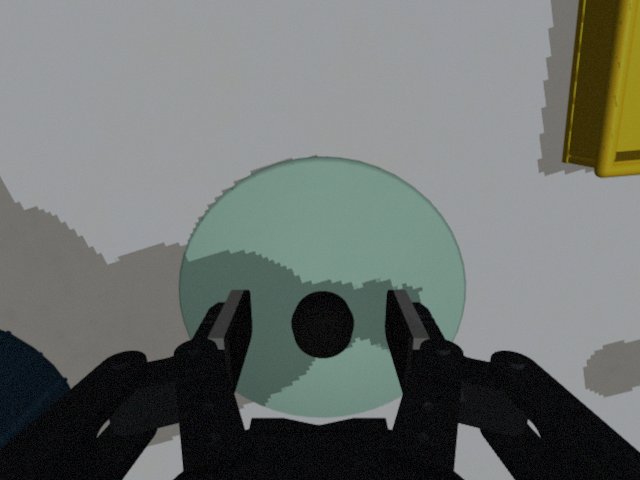

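Centred on the knob (322,325). Close and lift.

Call:
{"op": "drive_tool", "data": {"plan": [[[0,0,0,0,0,0,0],[0,0,0,0,0,0,0],[0,0,0,0,0,0,0],[0,0,0,0,0,0,0],[0,0,0,0,0,0,0]]], "squeeze": 50}}

```text
clock: 8.93
tcp_pos: [0.5957, 0.1899, 0.0146]
orientation: [0.7, 0.106, 0.698, -0.106]
wrist_force: [-1.0, -0.7, 6.0]
finger_gap: 0.0212
```

Call:
{"op": "drive_tool", "data": {"plan": [[[0,0,0,0,0,0,0],[0,0,0,0,0,0,0],[-1,0,0,0,0,0,0],[-2,0,0,0,0,0,0],[-2,0,0,0,0,0,0]]]}}

```text
clock: 9.35
tcp_pos: [0.5936, 0.1896, 0.0632]
orientation: [0.698, 0.106, 0.7, -0.107]
wrist_force: [-0.0, -0.1, -0.9]
finger_gap: 0.0211
```

```bash
python3 -c "
from lid import *
s=env.get_state();W=cam('wrist',s);a=snap('wrist','w10.png');c=lid(W,a,s['tcp_pos'][2]-.003);to(*c,.15);snap('side','s10.png')"
```

```text
lid [0.5908 0.1887] 0.1206 0.0003 (176, 154, 284, 199) 58
t 9.4 tcp [0.5966 0.1903 0.0683] yaw 72.7 | shift cm (now axes) [-8.17 -0.3  -0.47] (after turn) [-8.17 -0.32 -0.5 ] turn [-0.   0.2 -0.1] gap 0.0213 F [0.9 0.6 1.6] j [ 0.18  0.5  -0.09  0.98  0.    0.48]
```

View pics/w10.png

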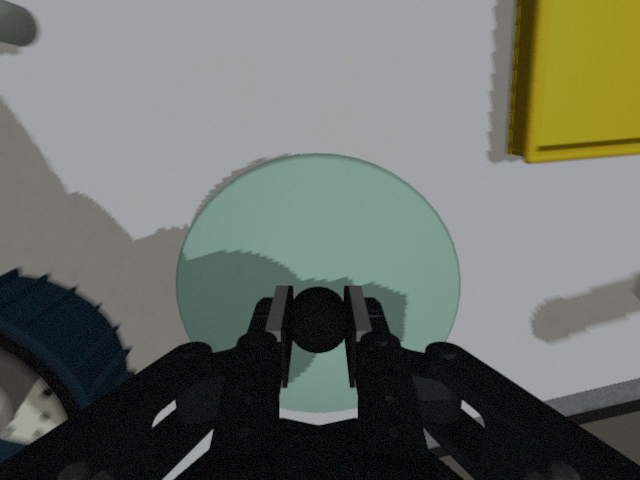

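View pics/s10.png

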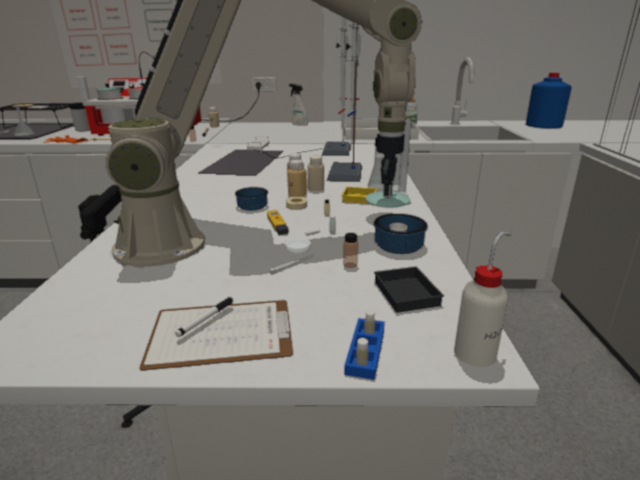

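Call:
{"op": "drive_tool", "data": {"plan": [[[-3.5,0,0,0,0,0,0],[-3.5,0,0,0,0,0,0],[-1,-2.5,1.5,0,0,0,0],[0,-2.5,1.5,0,0,0,0],[0,0,0,0,0,0,0]]]}}

```text
clock: 9.87
tcp_pos: [0.6104, 0.1292, 0.144]
orientation: [0.7, 0.107, 0.698, -0.108]
wrist_force: [0.2, 1.1, -1.5]
finger_gap: 0.0212
```

Call:
{"op": "drive_tool", "data": {"plan": [[[0,0,0,0,0,0,0],[0,0,0,0,0,0,0],[0,0,0,0,0,0,0],[0,0,0,0,0,0,0],[0,0,0,0,0,0,0]]]}}

```text
clock: 10.28
tcp_pos: [0.608, 0.1339, 0.1426]
orientation: [0.699, 0.106, 0.699, -0.106]
wrist_force: [-1.0, -0.1, -1.0]
finger_gap: 0.0211
```

```bash
python3 -c "
from gask import *
from lid import lid
s=env.get_state();W=cam('wrist',s);a=snap('wrist','w11.png');lid(W,a,s['tcp_pos'][2]-.004);to(.603,.002,.15)
a=cv2.imread('pics/w11.png');
gask(W,'pics/w11.png',(0,40,240,320))"
```

```text
lid [0.6058 0.1328] 0.1217 0.0003 (175, 154, 285, 199) 58
t 10.33 tcp [0.6081 0.1338 0.1427] yaw 72.8 | shift cm (now axes) [ -0.73 -12.75   3.41] (after turn) [ -0.73 -12.75   3.41] turn [-0. -0.  0.] gap 0.021 F [-0.5 -0.2 -0.3] j [0.09 0.44 0.02 1.15 0.   0.39]
152 105 [0.5529 0.0468] d 0.0307 0.0073
```

View pics/w11.png

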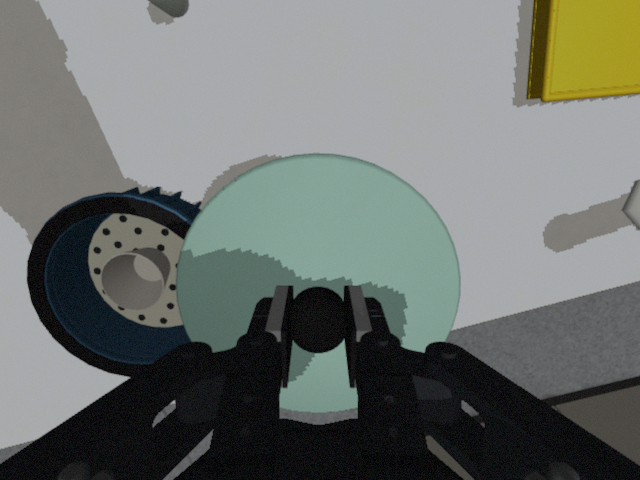

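```bash
cat > g2.py <<'E'
from h import *
def g2(W,f,c0,z=.062):
    a=cv2.imread(f);h=cv2.cvtColor(a,cv2.COLOR_BGR2HSV)
    m=cv2.medianBlur(((h[:,:,2]<75)&(h[:,:,1]<120)).astype(np.uint8)*255,3)>0
    c=np.array(c0);
    for r0,tag in ((.0655,'out'),(.055,'in')):
      for it in range(3):
        P=[]
        for t in np.radians(np.arange(0,360,3)):
            rs=np.arange(r0-.012,r0+.012,.0004) ;v=[]
            for r in rs:
                u=proj(W,(c[0]+r*np.cos(t),c[1]+r*np.sin(t),z));i,j=int(round(u[1])),int(round(u[0]))
                v.append(m[i,j] if 0<=i<480 and 0<=j<640 else False)
            v=np.array(v).astype(int);d=np.diff(v);k=np.where(d==(-1 if tag=='out' else 1))[0]
            if len(k)==1:
                P.append([c[0]+rs[k[0]]*np.cos(t),c[1]+rs[k[0]]*np.sin(t)])
        P=np.array(P)
        for _ in range(4):
            ce,r,e=circ(P);d=np.abs(np.hypot(*(P-ce).T)-r);P=P[d<max(.001,2*np.median(d))]
        c=ce
      print(tag,len(P),ce.round(4),(2*r).round(4),e.round(4))
E
python3 -c "
from g2 import *
W=cam('wrist');g2(W,'pics/w11.png',(.603,.002))"
```

```text
out 41 [0.6042 0.0032] 0.1294 0.0008
in 45 [0.6038 0.0031] 0.1089 0.001
```

Call:
{"op": "drive_tool", "data": {"plan": [[[0,-3,0.9,0,0,0,0],[0,-3.5,0.9,0,0,0,0],[0,-3.5,0.9,0,0,0,0],[0,-2.7,0.7,0,0,0,0],[0,0,0,0,0,0,0]]]}}

```text
clock: 10.75
tcp_pos: [0.6032, -0.0027, 0.1431]
orientation: [0.699, 0.107, 0.699, -0.109]
wrist_force: [0.4, 1.0, -0.6]
finger_gap: 0.0209
```

Call:
{"op": "drive_tool", "data": {"plan": [[[2,0,0,0,0,0,0],[1.5,0,0,0,0,0,0],[0,0,0,0,0,0,0],[0,0,0,0,0,0,0],[0,0,0,0,0,0,0]]]}}

```text
clock: 11.17
tcp_pos: [0.6036, 0.0024, 0.1087]
orientation: [0.699, 0.106, 0.699, -0.106]
wrist_force: [-1.2, 0.2, -0.7]
finger_gap: 0.0214
```

```bash
python3 -c "
from g2 import *
to(.603,.0022,.0765);snap('wrist','w12.png');snap('side','s12.png');W=cam('wrist');g2(W,'pics/w12.png',(.603,.002))"
```

```text
t 11.17 tcp [0.6036 0.0024 0.1087] yaw 72.8 | shift cm (now axes) [ 3.22 -0.03 -0.05] (after turn) [ 3.22 -0.03 -0.05] turn [-0.  0. -0.] gap 0.0214 F [-1.2  0.2 -0.7] j [-0.13  0.43 -0.09  1.05  0.    0.17]
out 33 [0.6001 0.0052] 0.12 0.0008
in 29 [0.5991 0.0031] 0.1099 0.0027
```

View pics/w12.png

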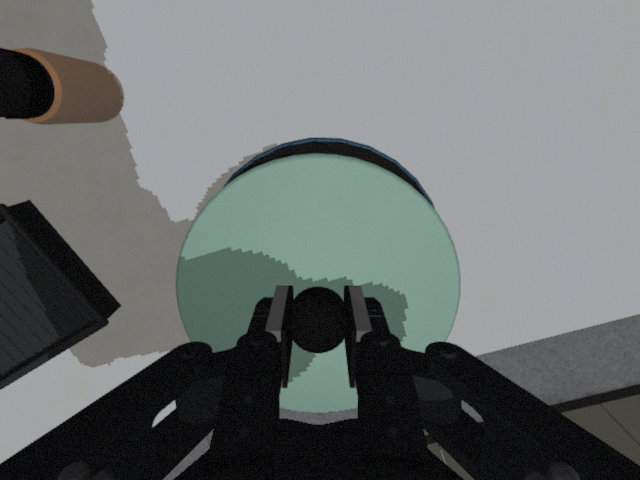

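View pics/s12.png

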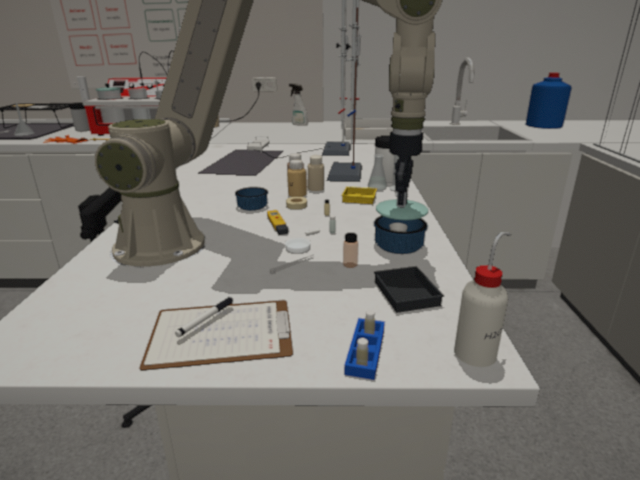

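```bash
python3 -c "
from h import *
from scipy.optimize import least_squares
W=cam('wrist')
a=cv2.imread('pics/w12.png');h=cv2.cvtColor(a,cv2.COLOR_BGR2HSV)
cv2.imwrite('pics/w12z.png',cv2.resize(a[120:220,170:480],None,fx=2.5,fy=2.5))
pts=[]
for u in range(245,426,4):
    col=(h[:,u,2]<75)&(h[:,u,1]<120)
    k=np.where(col[125:230])[0]
    if len(k)>2: pts.append(onz(W,u,125+k[0],.062)[:2])
pts=np.array(pts)
for r in (.064,.0647,.0655):
    s=least_squares(lambda c:np.hypot(*(pts-c).T)-r,(.603,.002),loss='soft_l1',f_scale=.0005);print(len(pts),r,s.x.round(4),np.abs(s.fun).max().round(4))
"
```

```text
44 0.064 [0.6034 0.0026] 0.0014
44 0.0647 [0.6041 0.0022] 0.0014
44 0.0655 [0.6048 0.0018] 0.0015
```

View pics/w12z.png

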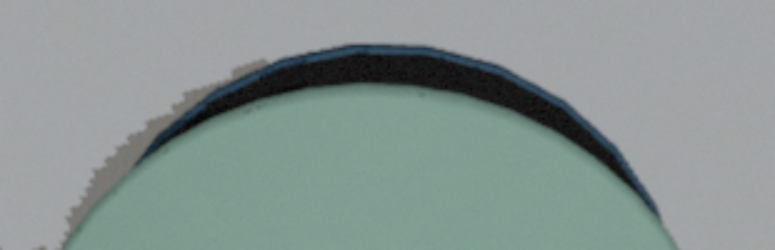

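Call:
{"op": "drive_tool", "data": {"plan": [[[1.5,0.1,0,0,0,0,0],[1.2,0,0,0,0,0,0],[0.4,0,0,0,0,0,0],[0,0,0,0,0,0,0],[0,0,0,0,0,0,0]]]}}

```text
clock: 11.68
tcp_pos: [0.6039, 0.0028, 0.0778]
orientation: [0.699, 0.106, 0.699, -0.106]
wrist_force: [-0.6, -0.2, -1.1]
finger_gap: 0.0211
```

Call:
{"op": "drive_tool", "data": {"plan": [[[0.1,0,0,0,0,0,0],[0.1,0,0,0,0,0,0],[0,0,0,0,0,0,0],[0,0,0,0,0,0,0],[0,0,0,0,0,0,0]]]}}

```text
clock: 12.1
tcp_pos: [0.6043, 0.0027, 0.0766]
orientation: [0.7, 0.106, 0.698, -0.106]
wrist_force: [-1.5, 0.7, 6.1]
finger_gap: 0.0209
```

Call:
{"op": "drive_tool", "data": {"plan": [[[0,0,0,0,0,0,0.6],[0,0,0,0,0,0,0.6],[0,0,0,0,0,0,0.6],[0,0,0,0,0,0,0.6],[-1.5,0,0,0,0,0,0.6]]]}}

```text
clock: 12.52
tcp_pos: [0.6013, 0.0029, 0.0872]
orientation: [0.697, 0.106, 0.701, -0.106]
wrist_force: [-0.2, 0.1, 0.1]
finger_gap: 0.0514
```

Call:
{"op": "drive_tool", "data": {"plan": [[[-3,0,0,0,0,0,0.6],[-3.5,0,0,0,0,0,0.6],[-2,0,-2,0,0,0,0.6],[0,0,-2,0,0,0,0.6],[0,0,0,0,0,0,0.6]]]}}

```text
clock: 12.93
tcp_pos: [0.5633, 0.0155, 0.1769]
orientation: [0.699, 0.106, 0.699, -0.106]
wrist_force: [-0.8, 0.7, -0.4]
finger_gap: 0.0512
```

Call:
{"op": "drive_tool", "data": {"plan": [[[0,0,0,0,0,0,0.6],[0,0,0,0,0,0,0.6],[0,0,0,0,0,0,0.6],[0,0,0,0,0,0,0.6],[0,0,0,0,0,0,0.6]]]}}

```text
clock: 13.35
tcp_pos: [0.5656, 0.0144, 0.1744]
orientation: [0.699, 0.106, 0.699, -0.106]
wrist_force: [-0.6, -1.2, -1.1]
finger_gap: 0.0511
```

```bash
python3 -c "
from g2 import *
from lid import lid
to(.44,.082,.15);s=env.get_state();W=cam('wrist',s);a=snap('wrist','w13.png');snap('side','s13.png');lid(W,a,.069);g2(W,'pics/w13.png',(.604,.0025))
b=cv2.imread('pics/s13.png')[190:260,350:460];cv2.imwrite('pics/s13z.png',cv2.resize(b,None,fx=6,fy=6,interpolation=2))"
```

```text
t 13.35 tcp [0.5656 0.0144 0.1744] yaw 72.7 | shift cm (now axes) [  2.45   2.72 -14.  ] (after turn) [  2.44   2.72 -14.  ] turn [-0.  -0.1  0. ] gap 0.0511 F [-0.6 -1.2 -1.1] j [-0.12  0.32 -0.09  1.17  0.    0.19]
lid [0.6036 0.0011] 0.1255 0.0007 (232, 200, 174, 160) 56
out 56 [0.6041 0.0025] 0.1299 0.001
in 46 [6.059e-01 6.000e-04] 0.1271 0.0006
```

View pics/w13.png

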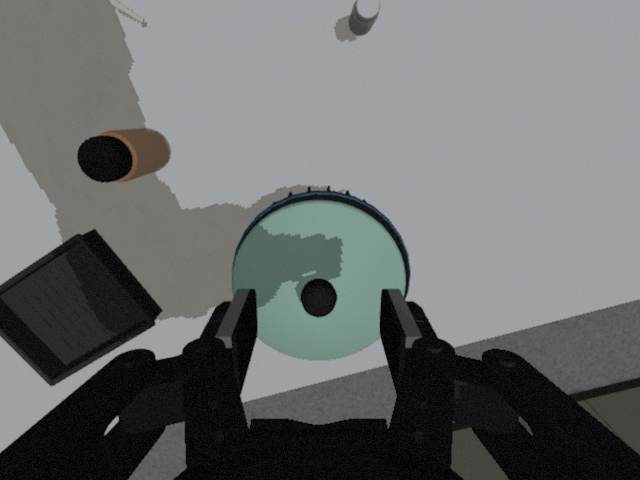

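View pics/s13z.png

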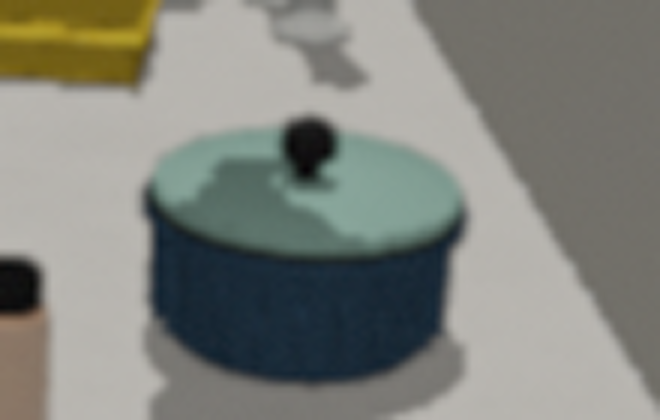

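Call:
{"op": "drive_tool", "data": {"plan": [[[0,0.7,-3.4,0,0,0,0.6],[0,0.7,-3.6,0,0,0,0.6],[1.5,0.7,-3.5,0,0,0,0.6],[2,0.6,-3,0,0,0,0.6],[0,0,0,0,0,0,0.6]]]}}

```text
clock: 13.87
tcp_pos: [0.4333, 0.0824, 0.1348]
orientation: [0.694, 0.105, 0.705, -0.106]
wrist_force: [-2.1, 0.1, -0.0]
finger_gap: 0.051
```

Call:
{"op": "drive_tool", "data": {"plan": [[[0,0,0,0,0,0,0.6],[0,0,0,0,0,0,0.6],[0,0,0,0,0,0,0.6],[0,0,0,0,0,0,0.6],[0,0,0,0,0,0,0.6]]]}}

```text
clock: 14.28
tcp_pos: [0.4461, 0.0801, 0.1407]
orientation: [0.7, 0.107, 0.698, -0.106]
wrist_force: [-0.8, -0.0, 0.5]
finger_gap: 0.0513
```

```bash
python3 -c "
from h import *
to(.44,.082,.02);s=env.get_state();W=cam('wrist',s);a=snap('wrist','w14.png')
print(proj(W,(.44,.082,.047)))"
```

```text
t 14.28 tcp [0.4461 0.0801 0.1407] yaw 72.7 | shift cm (now axes) [ 1.207e+01 -1.000e-02 -6.600e-01] (after turn) [12.07  0.   -0.64] turn [-0.   0.1 -0. ] gap 0.0513 F [-0.8 -0.   0.5] j [ 0.    0.13 -0.42  1.02  0.    0.3 ]
[320.45799764 227.30214387]
```

View pics/w14.png

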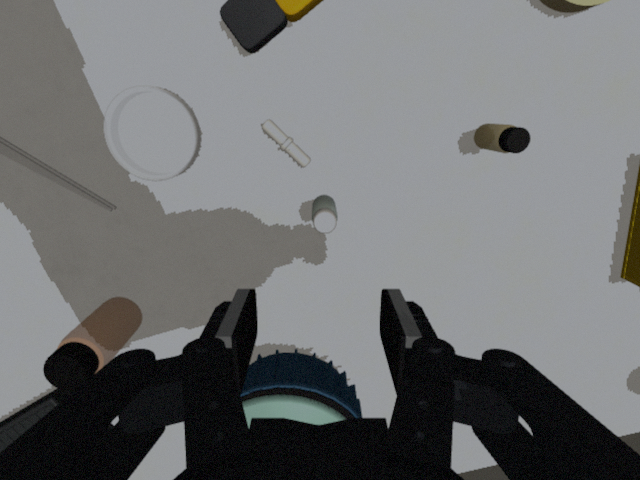

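```bash
python3 -c "
from h import *
s=env.get_state();W=cam('wrist',s)
a=cv2.imread('pics/w14.png')[90:250,290:540];cv2.imwrite('pics/w14z.png',cv2.resize(a,None,fx=3,fy=3,interpolation=2))
T=cam('top')
print('tri green',tri(W,(325,223),T,(283.4,221.3)),'blk',tri(W,(514,140),T,(236.6,225.7)))
for n,u in (('g',(325,223)),('b',(514,140))):
    p=onz(W,*u,.047);print(n,p.round(4))
p=onz(W,325,223,.047);to(p[0],p[1],.055)"
```

```text
tri green (array([0.4416836 , 0.08386468, 0.02997125]), np.float64(0.0019521377967305442)) blk (array([0.42307384, 0.21051063, 0.04736249]), np.float64(0.0029498739029357427))
g [0.4376 0.0857 0.047 ]
b [0.4217 0.2111 0.047 ]
t 14.33 tcp [0.4457 0.0801 0.1406] yaw 72.7 | shift cm (now axes) [ 8.56  0.29 -0.95] (after turn) [ 8.56  0.3  -0.94] turn [-0.   0.1 -0. ] gap 0.0511 F [ 0.6 -0.1 -0.1] j [ 0.    0.13 -0.42  1.02  0.    0.3 ]
```

View pics/w14z.png

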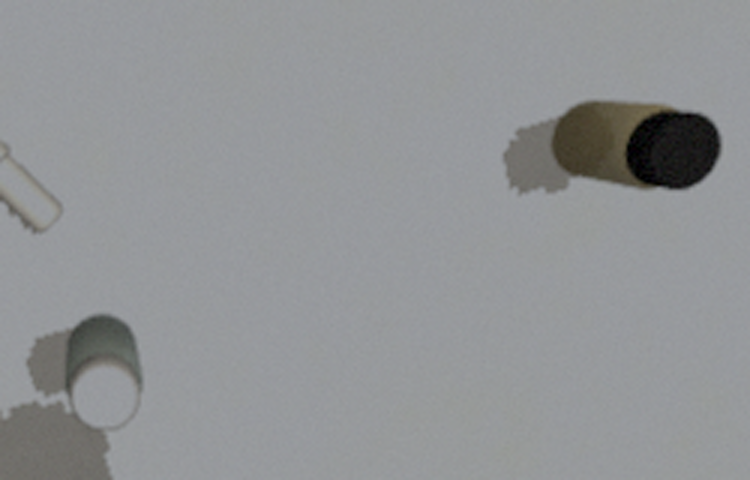

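Call:
{"op": "drive_tool", "data": {"plan": [[[2.5,0.3,-0.9,0,0,0,0.6],[3,0,0,0,0,0,0.6],[2.5,0,0,0,0,0,0.6],[0,0,0,0,0,0,0.6],[0,0,0,0,0,0,0.6]]]}}

```text
clock: 14.75
tcp_pos: [0.4359, 0.0858, 0.0595]
orientation: [0.698, 0.106, 0.7, -0.107]
wrist_force: [0.1, -0.3, 0.3]
finger_gap: 0.0513
```

```bash
python3 -c "
from h import *
s=env.get_state();a=snap('wrist','w15.png')
to(.4385,.0855,.018)"
```

```text
t 14.8 tcp [0.4373 0.0859 0.0607] yaw 72.7 | shift cm (now axes) [ 4.27 -0.    0.13] (after turn) [ 4.27 -0.    0.13] turn [ 0. -0. -0.] gap 0.0512 F [0.5 0.5 0.8] j [ 0.01  0.2  -0.56  0.82  0.    0.32]
```

View pics/w15.png

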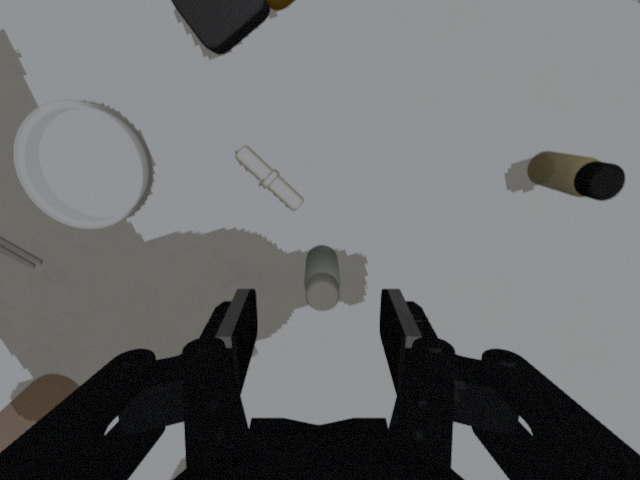

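```bash
python3 -c "
from h import *
W=cam('wrist');p=onz(W,322,293,.047);q=onz(W,321.5,261,.009);print(p,q);to(p[0],p[1],.018)"
```

```text
[0.43831286 0.08591513 0.047     ] [0.43775494 0.086122   0.009     ]
t 14.8 tcp [0.4373 0.0859 0.0607] yaw 72.7 | shift cm (now axes) [4.27 0.03 0.1 ] (after turn) [4.27 0.03 0.1 ] turn [ 0. -0. -0.] gap 0.0512 F [0.5 0.5 0.8] j [ 0.01  0.2  -0.56  0.82  0.    0.32]
```

Call:
{"op": "drive_tool", "data": {"plan": [[[2,0,0.1,0,0,0,0.6],[2.3,0,0,0,0,0,0.6],[0,0,0,0,0,0,0.6],[0,0,0,0,0,0,0],[0,0,0,0,0,0,0]]], "squeeze": 25}}

```text
clock: 15.22
tcp_pos: [0.4391, 0.0857, 0.0188]
orientation: [0.7, 0.106, 0.698, -0.106]
wrist_force: [1.1, -0.4, -0.7]
finger_gap: 0.028
```

Call:
{"op": "drive_tool", "data": {"plan": [[[0,0,0,0,0,0,0],[0,0,0,0,0,0,0],[0,0,0,0,0,0,0],[-1,0,0,0,0,0,0],[-2,0,0,0,0,0,0]]]}}

```text
clock: 15.63
tcp_pos: [0.4363, 0.0857, 0.0466]
orientation: [0.698, 0.106, 0.7, -0.106]
wrist_force: [1.2, 0.4, -0.5]
finger_gap: 0.0166
```

```bash
python3 -c "
from h import *
s=env.get_state();a=snap('wrist','w16.png')
to(.4875,-.408,.15,-14.3)"
```

```text
t 15.68 tcp [0.4392 0.0858 0.0508] yaw 72.7 | shift cm (now axes) [ -9.91 -45.71  19.31] (after turn) [-9.92 16.88 46.66] turn [87.   0.1 -0.2] gap 0.0165 F [1.2 0.6 2.1] j [ 0.01  0.21 -0.57  0.79  0.    0.31]
```

View pics/w16.png

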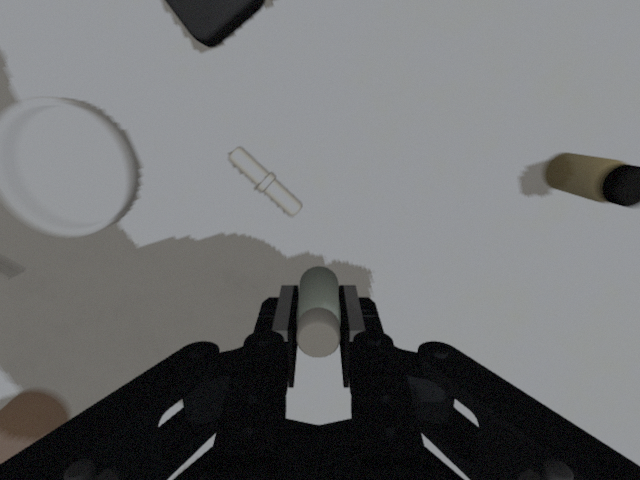

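Call:
{"op": "drive_tool", "data": {"plan": [[[-3,0,0,0,0,0,0],[-3,0,0,6,0,0,0],[-3,0,0,7,0,0,0],[-1,0,0,7,0,0,0],[0,0,0,7,0,0,0]]]}}

```text
clock: 16.1
tcp_pos: [0.4404, 0.0858, 0.1512]
orientation: [0.657, 0.27, 0.652, -0.267]
wrist_force: [-0.4, -0.5, -0.6]
finger_gap: 0.0168
```

Call:
{"op": "drive_tool", "data": {"plan": [[[0,0,0,7,0,0,0],[0,0,0,7,0,0,0],[0,0,0,7,0,0,0],[0,0,0,7,0,0,0],[0,0,0,7,0,0,0]]]}}

```text
clock: 16.52
tcp_pos: [0.4379, 0.0858, 0.1477]
orientation: [0.543, 0.453, 0.543, -0.452]
wrist_force: [-0.4, -0.5, 0.5]
finger_gap: 0.0168
```

Call:
{"op": "drive_tool", "data": {"plan": [[[0,0,0,7,0,0,0],[0,0,0,7,0,0,0],[0,0,0,7,0,0,0],[0,0,0,4,0,0,0],[0,0,0,0,0,0,0]]]}}

```text
clock: 16.93
tcp_pos: [0.4379, 0.0857, 0.1476]
orientation: [0.434, 0.559, 0.433, -0.558]
wrist_force: [-0.2, -0.0, -0.2]
finger_gap: 0.017
```

```bash
python3 -c "
from h import *
to(.4875,-.408,.15,-14.3)"
```

```text
t 16.93 tcp [0.4379 0.0857 0.1476] yaw -14.4 | shift cm (now axes) [-0.23 17.07 46.59] (after turn) [-0.24 17.   46.62] turn [-0.1 -0.  -0.1] gap 0.017 F [-0.2 -0.  -0.2] j [ 0.01  0.11 -0.42  1.04  0.    1.83]
```

Call:
{"op": "drive_tool", "data": {"plan": [[[0,1,3.8,0,0,0,0],[0,1,3.9,0,0,0,0],[0,1,3.9,0,0,0,0],[0,1,3.9,0,0,0,0],[0,1,3.9,0,0,0,0]]]}}

```text
clock: 17.35
tcp_pos: [0.4382, -0.1163, 0.1477]
orientation: [0.435, 0.558, 0.434, -0.557]
wrist_force: [0.2, 0.8, -0.1]
finger_gap: 0.017
```

Call:
{"op": "drive_tool", "data": {"plan": [[[0,1,3.9,0,0,0,0],[0,1,3.9,0,0,0,0],[0,1,3.9,0,0,0,0],[0,1,3.9,0,0,0,0],[0,1,3.9,0,0,0,0]]]}}

```text
clock: 17.77
tcp_pos: [0.4383, -0.3181, 0.1475]
orientation: [0.435, 0.558, 0.434, -0.558]
wrist_force: [1.7, 0.7, -0.6]
finger_gap: 0.0169
```

Call:
{"op": "drive_tool", "data": {"plan": [[[0,0.7,3.9,0,0,0,0],[0,0.3,3.5,0,0,0,0],[0,0,0,0,0,0,0],[0,0,0,0,0,0,0],[0,0,0,0,0,0,0]]]}}

```text
clock: 18.18
tcp_pos: [0.4297, -0.3896, 0.1469]
orientation: [0.434, 0.558, 0.435, -0.558]
wrist_force: [0.3, 0.7, -0.8]
finger_gap: 0.0167
```

```bash
python3 -c "
from h import *
to(.4875,-.408,.15,-14.3);snap('wrist','w17.png')"
```

```text
t 18.18 tcp [ 0.4297 -0.3896  0.1469] yaw -14.3 | shift cm (now axes) [-0.31  6.06  0.36] (after turn) [-0.31  6.06  0.35] turn [ 0.  -0.1  0. ] gap 0.0167 F [ 0.3  0.7 -0.8] j [-0.88  0.36 -0.1   1.11  0.    0.94]
```

View pics/w17.png

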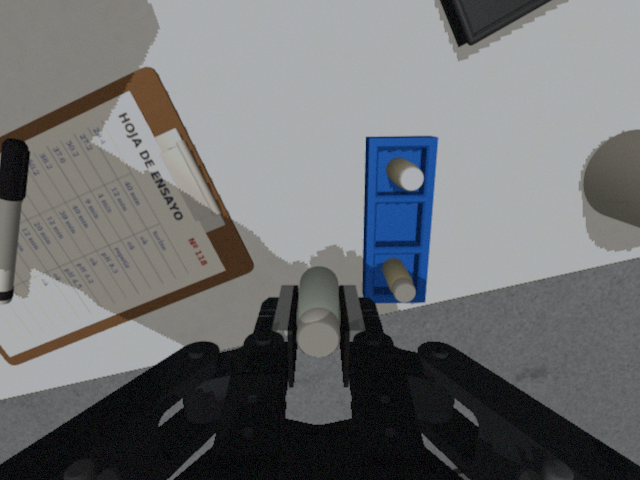

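```bash
python3 -c "
from h import *
W=cam('wrist')
P=np.array([onz(W,u,v,.02) for u,v in ((367,138),(437,138),(425,301),(363,301))]);print(P.round(4),P.mean(0))
a=cv2.imread('pics/w17.png');h=cv2.cvtColor(a,cv2.COLOR_BGR2HSV);m=cv2.inRange(h,(100,140,40),(125,255,255))
c=max(cv2.findContours(m,0,1)[0],key=cv2.contourArea)
q=np.array([onz(W,411,179,.051),onz(W,404,290,.051)]);print(q.round(4),q.mean(0),np.linalg.norm(q[0]-q[1]))
cc=onz(W,398,222,.02);print('cell',cc)
to(.488,-.408,.1,-13.5)
cv2.imwrite('pics/w17z.png',cv2.resize(a[130:310,350:450],None,fx=3.3,fy=3.3,interpolation=2))"
```

```text
[[ 0.4773 -0.3393  0.02  ]
 [ 0.5244 -0.3513  0.02  ]
 [ 0.4958 -0.4741  0.02  ]
 [ 0.4479 -0.4619  0.02  ]] [ 0.4863412  -0.40662949  0.02      ]
[[ 0.4958 -0.3682  0.051 ]
 [ 0.4775 -0.4438  0.051 ]] [ 0.48662772 -0.40601053  0.051     ] 0.07772704627102986
cell [ 0.48696851 -0.40437965  0.02      ]
t 18.23 tcp [ 0.4299 -0.389   0.147 ] yaw -14.2 | shift cm (now axes) [4.7  6.1  0.42] (after turn) [4.7  6.09 0.49] turn [-0.7 -0.1  0. ] gap 0.0173 F [-0.3  0.1  0.2] j [-0.87  0.36 -0.1   1.11  0.    0.94]
```

View pics/w17z.png

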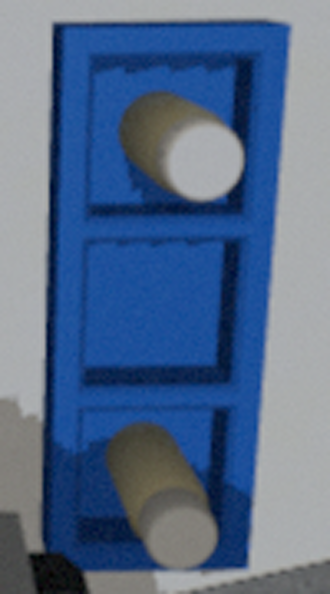

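Call:
{"op": "drive_tool", "data": {"plan": [[[0,3,0.2,0,0,0,0],[0,3,0.1,0,0,0,0],[3,0,0,0,0,0,0],[2,0,0,0,0,0,0],[0,0,0,0,0,0,0]]]}}

```text
clock: 18.65
tcp_pos: [0.4863, -0.4036, 0.0928]
orientation: [-0.432, -0.557, -0.438, 0.558]
wrist_force: [-1.0, 0.9, -1.2]
finger_gap: 0.0171
```

Call:
{"op": "drive_tool", "data": {"plan": [[[0,0,0,0,0,0,0],[0,0,0,0,0,0,0],[0,0,0,0,0,0,0],[0,0,0,0,0,0,0],[0,0,0,0,0,0,0]]]}}

```text
clock: 19.07
tcp_pos: [0.4878, -0.4084, 0.0986]
orientation: [0.435, 0.558, 0.433, -0.558]
wrist_force: [-0.0, 1.1, -0.6]
finger_gap: 0.0168
```

```bash
python3 -c "
from h import *
to(.487,-.407,.022,-14.2);snap('wrist','w18.png')"
```

```text
t 19.07 tcp [ 0.4878 -0.4084  0.0986] yaw -14.3 | shift cm (now axes) [ 7.66 -0.13 -0.12] (after turn) [ 7.66 -0.11 -0.11] turn [-0.1  0.1 -0.1] gap 0.0168 F [-0.   1.1 -0.6] j [-0.82  0.49 -0.02  1.06  0.    1.  ]
```

View pics/w18.png

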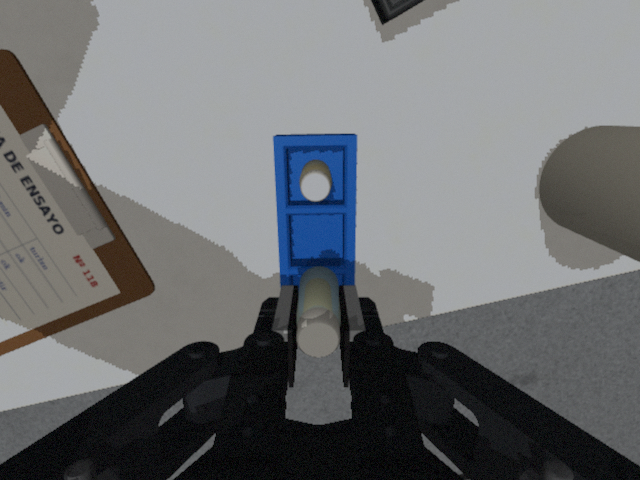

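Call:
{"op": "drive_tool", "data": {"plan": [[[2.5,-0.1,-0.1,0,0,0,0],[2.5,0,0,0,0,0,0],[1.7,0,0,0,0,0,0],[0.6,0,0,0,0,0,0],[0,0,0,0,0,0,0]]]}}

```text
clock: 19.53
tcp_pos: [0.4862, -0.4062, 0.0233]
orientation: [0.433, 0.558, 0.434, -0.558]
wrist_force: [0.2, 0.9, -0.1]
finger_gap: 0.017
```

Call:
{"op": "drive_tool", "data": {"plan": [[[0.1,0,0,0,0,0,0],[0.1,0,0,0,0,0,0],[0,0,0,0,0,0,0],[0,0,0,0,0,0,0],[0,0,0,0,0,0,0]]]}}

```text
clock: 19.95
tcp_pos: [0.4869, -0.4068, 0.0225]
orientation: [0.434, 0.558, 0.434, -0.558]
wrist_force: [-0.1, -0.2, 0.2]
finger_gap: 0.0169
```

```bash
python3 -c "
from h import *
to(.487,-.407,.022,-14.2);snap('wrist','w19.png')"
```

```text
t 19.95 tcp [ 0.4869 -0.4068  0.0225] yaw -14.3 | shift cm (now axes) [0.05 0.01 0.02] (after turn) [0.05 0.01 0.02] turn [-0.1  0.  -0. ] gap 0.0169 F [-0.1 -0.2  0.2] j [-0.82  0.56 -0.11  0.9   0.    1.  ]
```

View pics/w19.png

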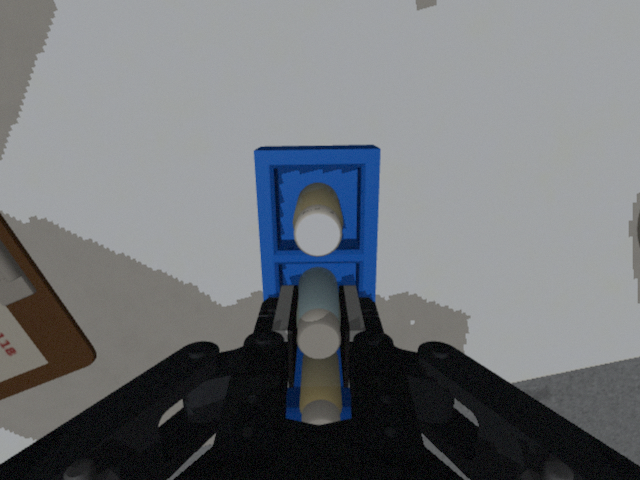

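Call:
{"op": "drive_tool", "data": {"plan": [[[0.1,0,0,0,0,0,0],[0,0,0,0,0,0,0],[0,0,0,0,0,0,0],[0,0,0,0,0,0,0],[0,0,0,0,0,0,0]]]}}

```text
clock: 20.42
tcp_pos: [0.4869, -0.4069, 0.022]
orientation: [0.434, 0.558, 0.434, -0.558]
wrist_force: [-1.3, 1.5, 5.0]
finger_gap: 0.0167
```

Call:
{"op": "drive_tool", "data": {"plan": [[[0,0,0,0,0,0,0.4],[0,0,0,0,0,0,0.5],[0,0,0,0,0,0,0.5],[0,0,0,0,0,0,0.5],[-1.5,0,0,0,0,0,0.5]]]}}

```text
clock: 20.83
tcp_pos: [0.485, -0.4048, 0.033]
orientation: [-0.432, -0.558, -0.436, 0.558]
wrist_force: [0.4, 0.9, -0.1]
finger_gap: 0.0427
```

Call:
{"op": "drive_tool", "data": {"plan": [[[-3,0,0,0,0,0,0.5],[-3,0,0,0,0,0,0.5],[-3,0,0,0,0,0,0.5],[-1,0,0,0,0,0,0.6],[0,0,0,0,0,0,0.6]]]}}

```text
clock: 21.25
tcp_pos: [0.4883, -0.4083, 0.1396]
orientation: [0.436, 0.559, 0.432, -0.558]
wrist_force: [0.7, -0.5, -0.6]
finger_gap: 0.0514
```

```bash
python3 -c "
from h import *
to(.422,.211,.15);snap('wrist','w20.png')"
```

```text
t 21.25 tcp [ 0.4883 -0.4083  0.1396] yaw -14.3 | shift cm (now axes) [ -1.36 -21.7  -58.37] (after turn) [ -1.04 -21.71 -58.38] turn [-0.   0.2 -0.3] gap 0.0514 F [ 0.7 -0.5 -0.6] j [-0.82  0.46  0.04  1.14  0.    1.  ]
```

View pics/w20.png

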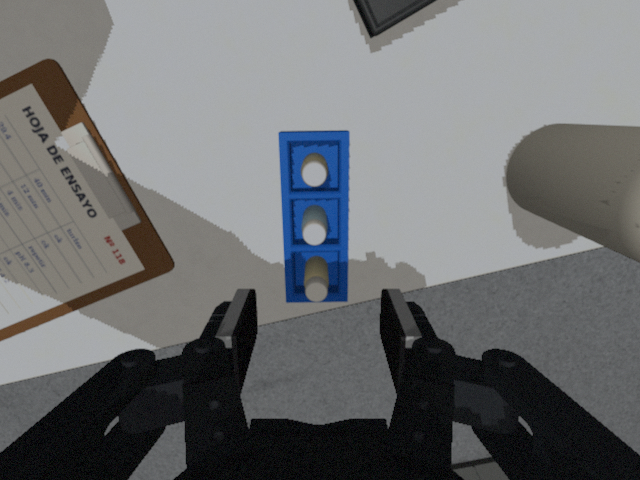

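Call:
{"op": "drive_tool", "data": {"plan": [[[0,-1.4,-3.8,0,0,0,0.6],[0,-1.4,-3.9,0,0,0,0.6],[0,-1.4,-3.9,0,0,0,0.6],[0,-1.4,-3.9,0,0,0,0.6],[0,-1.4,-3.9,0,0,0,0.6]]]}}

```text
clock: 21.72
tcp_pos: [0.4647, -0.1988, 0.1334]
orientation: [-0.432, -0.558, -0.435, 0.559]
wrist_force: [0.9, 0.3, -0.6]
finger_gap: 0.0515
```

Call:
{"op": "drive_tool", "data": {"plan": [[[0,-1.4,-3.9,0,0,0,0.6],[0,-1.4,-3.9,0,0,0,0.6],[0,-1.4,-3.9,0,0,0,0.6],[0,-1.4,-3.9,0,0,0,0.6],[0,-1.4,-3.9,0,0,0,0.6]]]}}

```text
clock: 22.13
tcp_pos: [0.4449, 0.007, 0.1339]
orientation: [-0.433, -0.558, -0.435, 0.559]
wrist_force: [1.0, 1.0, 0.6]
finger_gap: 0.0507
```

Call:
{"op": "drive_tool", "data": {"plan": [[[0,-1.4,-3.9,0,0,0,0.6],[0,-1.4,-3.9,0,0,0,0.6],[0,-1.4,-3.9,0,0,0,0.6],[0,0,0,-7,0,0,0.6],[0,0,0,-7,0,0,0.6]]]}}

```text
clock: 22.55
tcp_pos: [0.4329, 0.1313, 0.1338]
orientation: [0.501, 0.497, 0.503, -0.499]
wrist_force: [1.3, 0.5, -0.4]
finger_gap: 0.0511
```

Call:
{"op": "drive_tool", "data": {"plan": [[[0,0,0,-7,0,0,0.6],[0,0,0,-7,0,0,0.6],[0,0,0,-7,0,0,0.6],[0,0,0,-7,0,0,0.6],[0,0,0,-7,0,0,0.6]]]}}

```text
clock: 22.97
tcp_pos: [0.4335, 0.1286, 0.1337]
orientation: [0.626, 0.325, 0.629, -0.327]
wrist_force: [1.2, -0.0, 0.5]
finger_gap: 0.0514
```

Call:
{"op": "drive_tool", "data": {"plan": [[[0,0,0,-7,0,0,0.6],[0,0,0,-7,0,0,0.6],[0,0,0,-7,0,0,0.6],[0,0,0,-7,0,0,0.6],[0,0,0,-7,0,0,0.6]]]}}

```text
clock: 23.38
tcp_pos: [0.4336, 0.1285, 0.1337]
orientation: [0.695, 0.122, 0.698, -0.123]
wrist_force: [0.2, -0.1, -0.1]
finger_gap: 0.0511
```

```bash
python3 -c "
from h import *
to(.422,.211,.14,72);snap('wrist','w21.png');print(proj(cam('wrist'),(.422,.211,.047)))"
```

```text
t 23.38 tcp [0.4336 0.1285 0.1337] yaw 70.1 | shift cm (now axes) [-0.63  7.36 -3.91] (after turn) [-0.63  7.49 -3.65] turn [-1.9 -0.2  0.1] gap 0.0511 F [ 0.2 -0.1 -0.1] j [ 0.11  0.14 -0.43  1.01  0.    0.46]
[441.58774526 180.54996369]
```

View pics/w21.png

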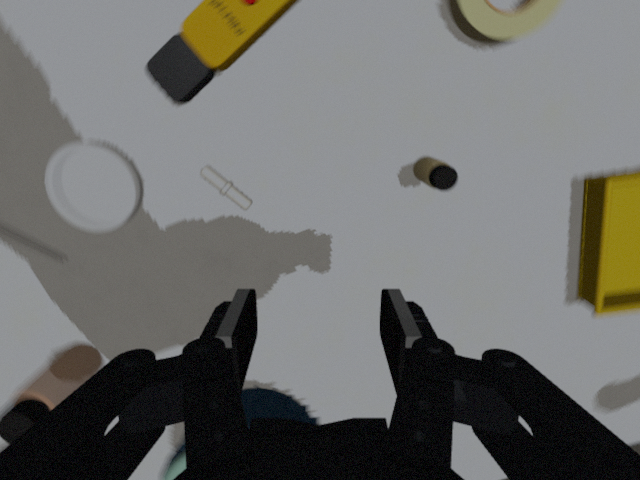

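Call:
{"op": "drive_tool", "data": {"plan": [[[0,3.5,-2,0,0,0,0.6],[0,3.9,-2,0,0,0,0.6],[3.5,0,0,0,0,0,0.6],[3.5,0,0,0,0,0,0.6],[0,0,0,0,0,0,0.6]]]}}

```text
clock: 23.85
tcp_pos: [0.4175, 0.2089, 0.0594]
orientation: [0.692, 0.123, 0.7, -0.127]
wrist_force: [-2.2, 0.1, -0.4]
finger_gap: 0.0513
```

Call:
{"op": "drive_tool", "data": {"plan": [[[0,0,0,0,0,0,0.6],[0,0,0,0,0,0,0.6],[0,0,0,0,0,0,0.6],[0,0,0,0,0,0,0.6],[0,0,0,0,0,0,0.6]]]}}

```text
clock: 24.27
tcp_pos: [0.425, 0.2098, 0.0676]
orientation: [0.697, 0.125, 0.695, -0.125]
wrist_force: [-0.6, -0.8, 0.5]
finger_gap: 0.0512
```

```bash
python3 -c "
from h import *
to(.422,.211,.018);a=snap('wrist','w22.png');W=cam('wrist')
m=(a.max(2)<45).astype(np.uint8);m[:200]=0;m[320:]=0;m[:,:265]=0;m[:,370:]=0
n,l,st,ce=cv2.connectedComponentsWithStats(m);i=1+np.argmax(st[1:,4]);print(st[i],ce[i])
p=onz(W,*ce[i],.045);print(p);to(p[0],p[1],.018)"
```

```text
t 24.27 tcp [0.425  0.2098 0.0676] yaw 69.6 | shift cm (now axes) [ 4.95  0.   -0.33] (after turn) [ 4.96  0.01 -0.32] turn [-0.   0.1 -0.1] gap 0.0512 F [-0.6 -0.8  0.5] j [ 0.29  0.24 -0.48  0.85  0.    0.64]
[312 256  32  36 923] [327.31419285 273.44312026]
[0.42122414 0.2142221  0.045     ]
t 24.32 tcp [0.4247 0.2098 0.0673] yaw 69.7 | shift cm (now axes) [ 4.93  0.29 -0.49] (after turn) [ 4.93  0.29 -0.48] turn [-0.   0.1 -0.1] gap 0.051 F [-0.1 -0.4 -0.4] j [ 0.29  0.24 -0.49  0.85  0.    0.64]
```

View pics/w22.png

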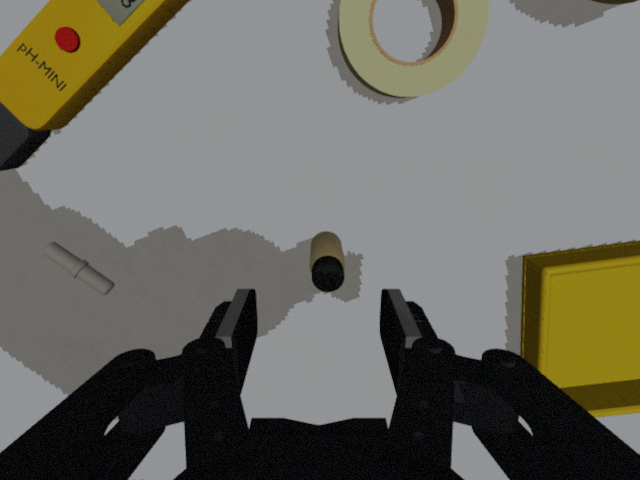

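Call:
{"op": "drive_tool", "data": {"plan": [[[1,0.3,-0.4,0,0,0,0.6],[2.4,0,0,0,0,0,0.6],[1.5,0,0,0,0,0,0.6],[0,0,0,0,0,0,0.6],[0,0,0,0,0,0,0]]]}}

```text
clock: 24.73
tcp_pos: [0.4205, 0.2137, 0.0171]
orientation: [0.696, 0.125, 0.696, -0.125]
wrist_force: [0.1, 0.3, 0.7]
finger_gap: 0.0406
```

Call:
{"op": "drive_tool", "data": {"plan": [[[0,0,0,0,0,0,0],[0,0,0,0,0,0,0],[0,0,0,0,0,0,0],[0,0,0,0,0,0,0],[-1.5,0,0,0,0,0,0]]]}}

```text
clock: 25.15
tcp_pos: [0.4196, 0.2135, 0.031]
orientation: [0.695, 0.124, 0.697, -0.125]
wrist_force: [0.1, -0.6, -0.2]
finger_gap: 0.0169
```

```bash
python3 -c "
from h import *
to(.518,.337,.12);a=snap('wrist','w23.png')"
```

```text
t 25.15 tcp [0.4196 0.2135 0.031 ] yaw 69.7 | shift cm (now axes) [-8.94 14.98  4.92] (after turn) [-8.9  14.99  4.94] turn [-0.  -0.1  0.1] gap 0.0169 F [ 0.1 -0.6 -0.2] j [ 0.3   0.28 -0.53  0.76  0.    0.65]
```

View pics/w23.png

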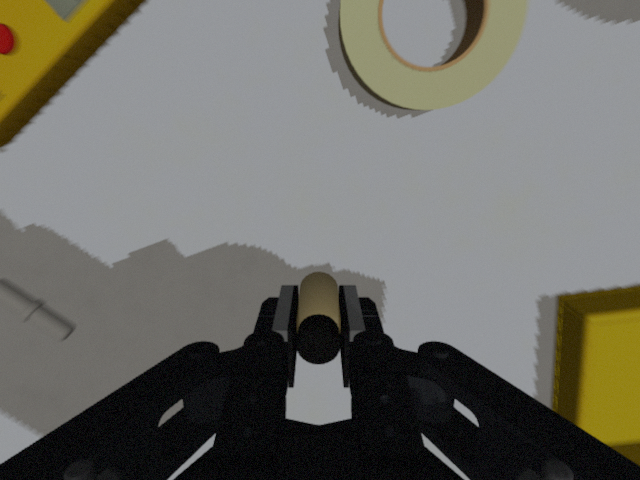

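Call:
{"op": "drive_tool", "data": {"plan": [[[-3,0,0,0,0,0,0],[-3,0,0,0,0,0,0],[-2.5,2,0.6,0,0,0,0],[0,3.7,1.2,0,0,0,0],[0,3.8,1.2,0,0,0,0]]]}}

```text
clock: 25.62
tcp_pos: [0.484, 0.2937, 0.12]
orientation: [0.698, 0.126, 0.694, -0.124]
wrist_force: [1.2, -0.1, -0.0]
finger_gap: 0.0171
```

Call:
{"op": "drive_tool", "data": {"plan": [[[0,3.5,1.2,0,0,0,0],[0,2.5,1,0,0,0,0],[0,0,0,0,0,0,0],[0,0,0,0,0,0,0],[0,0,0,0,0,0,0]]]}}

```text
clock: 26.03
tcp_pos: [0.5226, 0.3409, 0.1165]
orientation: [0.696, 0.124, 0.697, -0.125]
wrist_force: [0.4, -0.2, 0.1]
finger_gap: 0.0173
```

```bash
python3 -c "
from h import *
to(.527,.349,.022);a=snap('wrist','w24.png')"
```

```text
t 26.03 tcp [0.5226 0.3409 0.1165] yaw 69.7 | shift cm (now axes) [9.44 0.93 0.14] (after turn) [9.45 0.91 0.13] turn [-0.  -0.1  0.1] gap 0.0173 F [ 0.4 -0.2  0.1] j [ 0.45  0.46 -0.02  1.09 -0.    0.8 ]
```

View pics/w24.png

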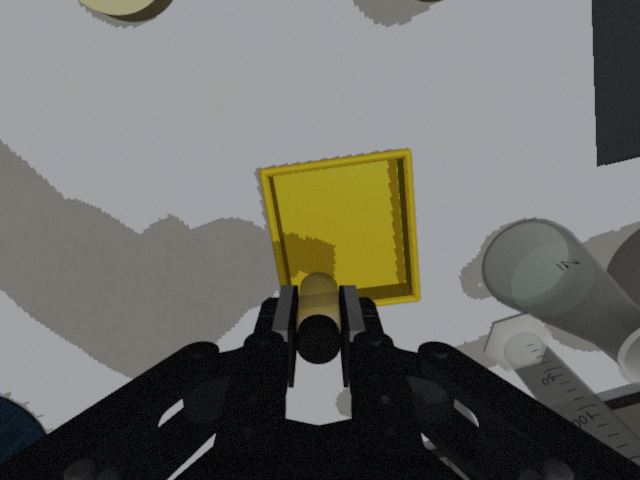

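```bash
python3 -c "
from h import *
W=cam('wrist')
P=np.array([onz(W,u,v,.025) for u,v in ((262,170),(410,150),(419,298),(281,314))]);print(P.round(3),P.mean(0))
print(onz(W,518,340,.0),onz(W,510,250,.0))"
```

```text
[[0.468 0.322 0.025]
 [0.488 0.411 0.025]
 [0.587 0.389 0.025]
 [0.565 0.295 0.025]] [0.5272943 0.3542229 0.025    ]
[0.6641911  0.45482449 0.        ] [0.58699969 0.46440369 0.        ]
```

Call:
{"op": "drive_tool", "data": {"plan": [[[1,0.9,0.1,0,0,0,0],[3,0,0,0,0,0,0],[3,0,0,0,0,0,0],[2,0,0,0,0,0,0],[0,0,0,0,0,0,0]]]}}

```text
clock: 26.5
tcp_pos: [0.5242, 0.3477, 0.0224]
orientation: [0.694, 0.123, 0.698, -0.126]
wrist_force: [-0.3, -0.0, 0.0]
finger_gap: 0.017
```

Call:
{"op": "drive_tool", "data": {"plan": [[[0.3,0,0,0,0,0,0],[0.1,0,0,0,0,0,0],[0,0,0,0,0,0,0],[0,0,0,0,0,0,0],[0,0,0,0,0,0,0]]]}}

```text
clock: 26.92
tcp_pos: [0.5284, 0.3499, 0.0245]
orientation: [0.697, 0.125, 0.695, -0.124]
wrist_force: [-1.4, 0.2, 0.8]
finger_gap: 0.0167
```

Call:
{"op": "drive_tool", "data": {"plan": [[[0.2,0,0,0,0,0,0],[0,0,0,0,0,0,0],[0,0,0,0,0,0,0],[0,0,0,0,0,0,0],[0,0,0,0,0,0,0]]]}}

```text
clock: 27.33
tcp_pos: [0.5275, 0.3494, 0.0211]
orientation: [0.696, 0.125, 0.696, -0.125]
wrist_force: [0.0, 0.0, -0.6]
finger_gap: 0.0169
```

Call:
{"op": "drive_tool", "data": {"plan": [[[0.1,0,0,0,0,0,0],[0,0,0,0,0,0,0],[0,0,0,0,0,0,0],[0,0,0,0,0,0,0],[0,0,0,0,0,0,0]]]}}

```text
clock: 27.75
tcp_pos: [0.5278, 0.3496, 0.0207]
orientation: [0.696, 0.125, 0.696, -0.124]
wrist_force: [-1.8, -1.0, 5.5]
finger_gap: 0.017
```

Contact; release and rise.

Call:
{"op": "drive_tool", "data": {"plan": [[[0,0,0,0,0,0,0.4],[0,0,0,0,0,0,0.4],[0,0,0,0,0,0,0.4],[0,0,0,0,0,0,0.4],[-1.5,0,0,0,0,0,0.4]]]}}

```text
clock: 28.17
tcp_pos: [0.5253, 0.3483, 0.032]
orientation: [0.694, 0.123, 0.698, -0.126]
wrist_force: [0.1, 0.2, -0.3]
finger_gap: 0.034
```

Call:
{"op": "drive_tool", "data": {"plan": [[[-3,0,0,0,0,0,0.4],[-3,0,0,0,0,0,0.5],[-3,0,0,0,0,0,0.7],[-3,0,0,0,0,0,0.8],[0,0,0,0,0,0,0.8]]]}}

```text
clock: 28.58
tcp_pos: [0.5306, 0.3511, 0.162]
orientation: [0.699, 0.127, 0.693, -0.122]
wrist_force: [0.6, 0.3, 1.2]
finger_gap: 0.0684
```

```bash
python3 -c "
from h import *
to(.479,-.106,.17);a=snap('wrist','w25.png')"
```

```text
t 28.58 tcp [0.5306 0.3511 0.162 ] yaw 69.7 | shift cm (now axes) [ -1.06 -44.65  11.01] (after turn) [ -0.8  -44.66  11.  ] turn [-0.   0.4 -0.4] gap 0.0684 F [0.6 0.3 1.2] j [0.46 0.45 0.08 1.19 0.   0.81]
```

View pics/w25.png

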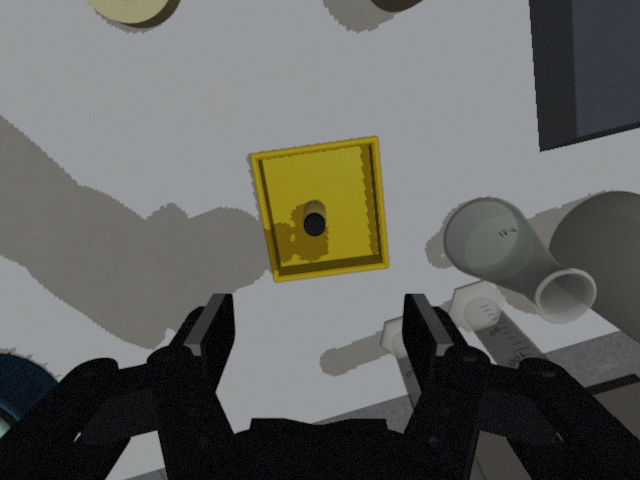

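Call:
{"op": "drive_tool", "data": {"plan": [[[0,-3.7,0.5,0,0,0,0.8],[0,-4,1,0,0,0,0.8],[0,-4,1,0,0,0,0.8],[0,-4,1,0,0,0,0.8],[0,-4,1,0,0,0,0.8]]]}}

```text
clock: 29.05
tcp_pos: [0.5, 0.1475, 0.1537]
orientation: [0.695, 0.124, 0.697, -0.124]
wrist_force: [1.0, -0.5, 0.5]
finger_gap: 0.0686
```

Call:
{"op": "drive_tool", "data": {"plan": [[[0,-4,1,0,0,0,0.8],[0,-4,1,0,0,0,0.8],[0,-4,1,0,0,0,0.8],[0,-4,1,0,0,0,0.8],[0,-4,1,0,0,0,0.8]]]}}

```text
clock: 29.47
tcp_pos: [0.4776, -0.0574, 0.154]
orientation: [0.696, 0.125, 0.697, -0.124]
wrist_force: [0.7, 0.1, 0.1]
finger_gap: 0.0683
```

Call:
{"op": "drive_tool", "data": {"plan": [[[0,-4,1,0,0,0,0.8],[0,-0.5,0.5,0,0,0,0.8],[0,0,0,0,0,0,0.8],[0,0,0,0,0,0,0.8],[0,0,0,0,0,0,0.8]]]}}

```text
clock: 29.88
tcp_pos: [0.4769, -0.102, 0.1544]
orientation: [0.696, 0.124, 0.697, -0.124]
wrist_force: [0.4, -0.5, -0.5]
finger_gap: 0.0684
```

```bash
python3 -c "
from h import *
to(.479,-.106,.17);a=snap('wrist','w26.png');W=cam('wrist');print(proj(W,(.479,-.106,.078)))"
```

```text
t 29.88 tcp [ 0.4769 -0.102   0.1544] yaw 69.8 | shift cm (now axes) [-1.56 -0.3   0.33] (after turn) [-1.56 -0.31  0.34] turn [ 0.  -0.1 -0. ] gap 0.0684 F [ 0.4 -0.5 -0.5] j [-0.38  0.19 -0.31  1.07  0.   -0.02]
[315.13454396 250.49427678]
```

View pics/w26.png

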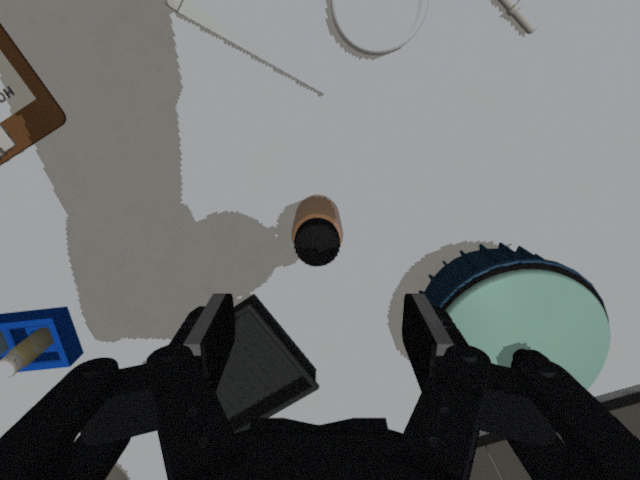

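```bash
python3 -c "
from h import *
W=cam('wrist');p=onz(W,318,242,.078);print(p,tri(W,(318,242),cam('top'),(352.5,206.4)));to(p[0],p[1],.032)
P=np.array([onz(W,u,v,.025) for u,v in ((253,296),(317,385))]);print(P)"
```

```text
[ 0.47440206 -0.10241472  0.078     ] (array([ 0.48358434, -0.10697923,  0.04802589]), np.float64(0.0021211167580430248))
t 29.93 tcp [ 0.4771 -0.1017  0.1546] yaw 69.8 | shift cm (now axes) [12.26 -0.16 -0.21] (after turn) [12.26 -0.16 -0.23] turn [ 0.  -0.1 -0. ] gap 0.0682 F [ 0.3  0.7 -1. ] j [-0.38  0.19 -0.31  1.07  0.   -0.02]
[[ 0.51610814 -0.17329991  0.025     ]
 [ 0.61390472 -0.15483613  0.025     ]]
```

Call:
{"op": "drive_tool", "data": {"plan": [[[2,-0.2,-0.1,0,0,0,0.8],[2.5,0,0,0,0,0,0.8],[1.5,0,0,0,0,0,0.8],[0,0,0,0,0,0,0.8],[0,0,0,0,0,0,0.8]]]}}

```text
clock: 30.35
tcp_pos: [0.4751, -0.1031, 0.0945]
orientation: [0.695, 0.124, 0.697, -0.123]
wrist_force: [0.9, 1.3, -0.1]
finger_gap: 0.068
```

```bash
python3 -c "
from h import *
to(.4765,-.104,.032);a=snap('wrist','w27.png')"
```

```text
t 30.35 tcp [ 0.4751 -0.1031  0.0945] yaw 69.9 | shift cm (now axes) [ 6.25 -0.04  0.18] (after turn) [ 6.25 -0.04  0.17] turn [ 0.  -0.1 -0. ] gap 0.068 F [ 0.9  1.3 -0.1] j [-0.38  0.23 -0.41  0.93  0.   -0.03]
```

View pics/w27.png

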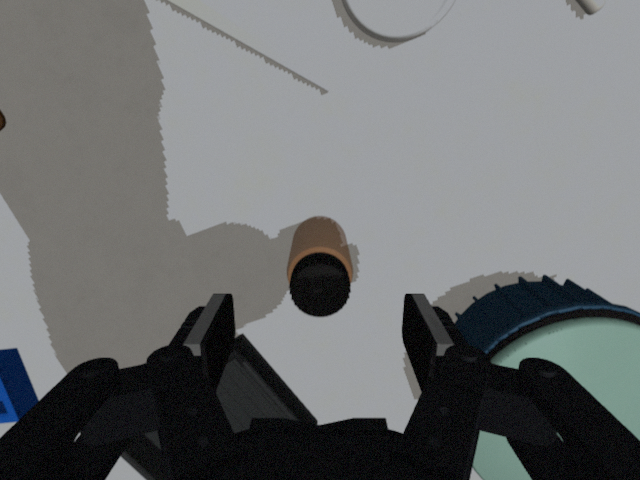

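Call:
{"op": "drive_tool", "data": {"plan": [[[2,0,-0.1,0,0,0,0.8],[2.5,0,0,0,0,0,0.8],[1.7,0,0,0,0,0,0.8],[0,0,0,0,0,0,0.8],[0,0,0,0,0,0,0]]], "squeeze": 35}}

```text
clock: 30.82
tcp_pos: [0.4751, -0.1041, 0.0337]
orientation: [0.696, 0.124, 0.696, -0.124]
wrist_force: [0.3, -1.1, 0.9]
finger_gap: 0.0575
```

Call:
{"op": "drive_tool", "data": {"plan": [[[0,0,0,0,0,0,0],[0,0,0,0,0,0,0],[0,0,0,0,0,0,0],[0,0,0,0,0,0,0],[0,0,0,0,0,0,0]]]}}

```text
clock: 31.23
tcp_pos: [0.4765, -0.1049, 0.0349]
orientation: [0.697, 0.124, 0.695, -0.125]
wrist_force: [0.1, 0.9, 7.2]
finger_gap: 0.0341
```

Call:
{"op": "drive_tool", "data": {"plan": [[[-1,0,0,0,0,0,0],[-2,0,0,0,0,0,0],[-3,0,0,0,0,0,0],[-2,0,0,0,0,0,0],[0,0,0,0,0,0,0]]]}}

```text
clock: 31.65
tcp_pos: [0.4777, -0.1057, 0.1182]
orientation: [0.699, 0.124, 0.693, -0.125]
wrist_force: [0.4, -0.4, -0.4]
finger_gap: 0.0336
```

```bash
python3 -c "
from h import *
to(.586,-.228,.11);a=snap('wrist','w28.png')"
```

```text
t 31.65 tcp [ 0.4777 -0.1057  0.1182] yaw 69.7 | shift cm (now axes) [ 0.94 -7.72 14.39] (after turn) [ 0.82 -7.72 14.4 ] turn [0.  0.5 0. ] gap 0.0336 F [ 0.4 -0.4 -0.4] j [-0.38  0.21 -0.38  0.97 -0.   -0.03]
```

View pics/w28.png

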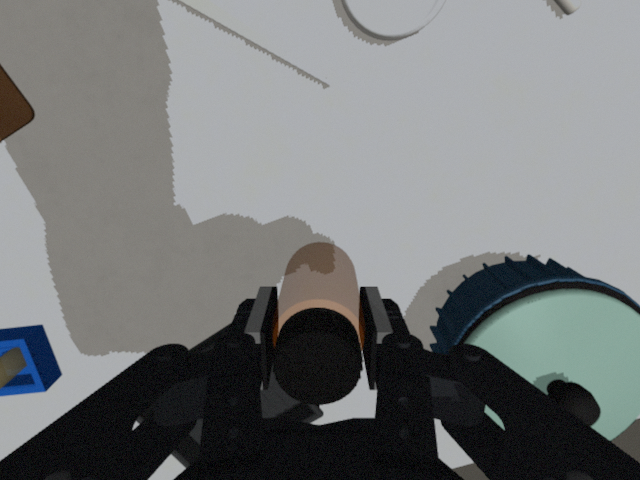

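Call:
{"op": "drive_tool", "data": {"plan": [[[0,-2,3,0,0,0,0],[0,-1.9,3.6,0,0,0,0],[0,-1.9,3.6,0,0,0,0],[0,-1.9,3.6,0,0,0,0],[0,0,0.6,0,0,0,0]]]}}

```text
clock: 32.12
tcp_pos: [0.5866, -0.2321, 0.1115]
orientation: [0.697, 0.125, 0.695, -0.127]
wrist_force: [1.2, -0.9, -1.9]
finger_gap: 0.0344
```

Call:
{"op": "drive_tool", "data": {"plan": [[[0,0,0,0,0,0,0],[0,0,0,0,0,0,0],[0,0,0,0,0,0,0],[0,0,0,0,0,0,0],[0,0,0,0,0,0,0]]]}}

```text
clock: 32.53
tcp_pos: [0.5824, -0.2254, 0.1134]
orientation: [0.696, 0.124, 0.696, -0.124]
wrist_force: [0.1, -0.6, -0.5]
finger_gap: 0.0339
```

```bash
python3 -c "
from h import *
to(.586,-.228,.037);a=snap('wrist','w29.png')"
```

```text
t 32.53 tcp [ 0.5824 -0.2254  0.1134] yaw 69.8 | shift cm (now axes) [ 7.64 -0.12  0.43] (after turn) [ 7.64 -0.11  0.43] turn [ 0. -0. -0.] gap 0.0339 F [ 0.1 -0.6 -0.5] j [-0.5   0.46 -0.02  1.08  0.   -0.14]
```

View pics/w29.png

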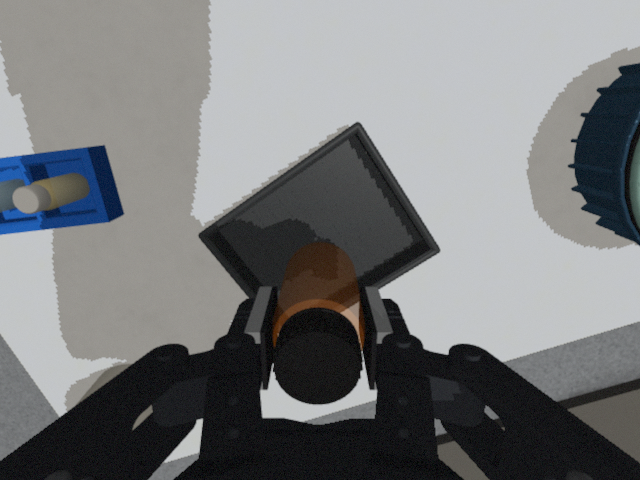

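```bash
python3 -c "
from h import *
W=cam('wrist');P=np.array([onz(W,u,v,.025) for u,v in ((202,234),(358,125),(439,248))]);c=(P[0]+P[2])/2;print(P.round(3),c,np.linalg.norm(P[0]-P[1]),np.linalg.norm(P[1]-P[2]));to(c[0],c[1],.037)"
```

```text
[[ 0.553 -0.296  0.025]
 [ 0.524 -0.18   0.025]
 [ 0.615 -0.155  0.025]] [ 0.58390048 -0.22570999  0.025     ] 0.11929342710376632 0.09474644004437262
t 32.58 tcp [ 0.5826 -0.2256  0.1135] yaw 69.8 | shift cm (now axes) [7.65 0.04 0.13] (after turn) [7.65 0.04 0.13] turn [ 0. -0. -0.] gap 0.0342 F [-0.6  0.1 -1. ] j [-0.5   0.46 -0.02  1.08  0.   -0.14]
```

Call:
{"op": "drive_tool", "data": {"plan": [[[2,0,0.2,0,0,0,0],[2.5,0,0,0,0,0,0],[2,0,0,0,0,0,0],[0.8,0,0,0,0,0,0],[0,0,0,0,0,0,0]]]}}

```text
clock: 33.0
tcp_pos: [0.584, -0.2259, 0.039]
orientation: [0.695, 0.125, 0.697, -0.124]
wrist_force: [-0.1, 0.2, -0.8]
finger_gap: 0.0339
```

Call:
{"op": "drive_tool", "data": {"plan": [[[0.1,0,0,0,0,0,0],[0,0,0,0,0,0,0],[0,0,0,0,0,0,0],[0,0,0,0,0,0,0],[0,0,0,0,0,0,0]]]}}

```text
clock: 33.42
tcp_pos: [0.5854, -0.2275, 0.0397]
orientation: [0.696, 0.124, 0.696, -0.125]
wrist_force: [0.2, 0.1, -0.2]
finger_gap: 0.0342
```

Call:
{"op": "drive_tool", "data": {"plan": [[[0.1,0,0,0,0,0,0],[0,0,0,0,0,0,0],[0,0,0,0,0,0,0],[0,0,0,0,0,0,0],[0,0,0,0,0,0,0]]]}}

```text
clock: 33.83
tcp_pos: [0.5851, -0.2273, 0.038]
orientation: [0.696, 0.125, 0.696, -0.125]
wrist_force: [-0.5, -0.1, -0.2]
finger_gap: 0.0339
```

Call:
{"op": "drive_tool", "data": {"plan": [[[0.1,0,0,0,0,0,0],[0,0,0,0,0,0,0],[0,0,0,0,0,0,0],[0,0,0,0,0,0,0],[0,0,0,0,0,0,0]]]}}

```text
clock: 34.25
tcp_pos: [0.5852, -0.2274, 0.0374]
orientation: [0.696, 0.125, 0.696, -0.125]
wrist_force: [-1.5, 0.8, 4.5]
finger_gap: 0.0338
```

Call:
{"op": "drive_tool", "data": {"plan": [[[0.1,0,0,0,0,0,0],[0,0,0,0,0,0,0],[0,0,0,0,0,0,0],[0,0,0,0,0,0,0],[0,0,0,0,0,0,0]]]}}

```text
clock: 34.67
tcp_pos: [0.5853, -0.2274, 0.0374]
orientation: [0.696, 0.124, 0.696, -0.125]
wrist_force: [-3.7, 1.2, 10.1]
finger_gap: 0.034
```

Seated; release and rise, then back off for final checks.

Call:
{"op": "drive_tool", "data": {"plan": [[[0,0,0,0,0,0,0.7],[0,0,0,0,0,0,0.7],[0,0,0,0,0,0,0.7],[0,0,0,0,0,0,0.7],[-1.5,0,0,0,0,0,0.7]]]}}

```text
clock: 35.08
tcp_pos: [0.5829, -0.2262, 0.0479]
orientation: [0.694, 0.125, 0.698, -0.124]
wrist_force: [-0.2, 0.7, -0.9]
finger_gap: 0.0598
```

Call:
{"op": "drive_tool", "data": {"plan": [[[-3,0,0,0,0,0,0.7],[-3,0,0,0,0,0,0.7],[-3,0,0,0,0,0,0.7],[-3,0,0,0,0,0,0.7],[-3,0,0,0,0,0,0.7]]]}}

```text
clock: 35.5
tcp_pos: [0.5848, -0.2272, 0.2022]
orientation: [0.696, 0.125, 0.696, -0.124]
wrist_force: [0.9, -0.8, -0.4]
finger_gap: 0.0598
```

Call:
{"op": "drive_tool", "data": {"plan": [[[0,1,-4,0,0,0,0.7],[0,1,-4,0,0,0,0.7],[0,1,-3,0,0,0,0.7],[0,1,-1,0,0,0,0.7],[0,0,0,0,0,0,0.7]]]}}

```text
clock: 35.92
tcp_pos: [0.4844, -0.1458, 0.2013]
orientation: [0.696, 0.124, 0.696, -0.124]
wrist_force: [-0.6, -1.1, -0.1]
finger_gap: 0.06
```

Call:
{"op": "drive_tool", "data": {"plan": [[[0,0,0,0,0,0,0.7],[0,0,0,0,0,0,0.7],[0,0,0,0,0,0,0.7],[0,0,0,0,0,0,0.7],[0,0,0,0,0,0,0.7]]]}}

```text
clock: 36.33
tcp_pos: [0.4869, -0.1488, 0.2007]
orientation: [0.696, 0.125, 0.696, -0.125]
wrist_force: [0.7, 0.3, -0.3]
finger_gap: 0.0599
```

```bash
python3 -c "
from lid import *
from g2 import g2
to(.5,0,.2);s=env.get_state();W=cam('wrist',s);a=snap('wrist','w30.png');snap('side','s30.png');snap('top','t30.png')
lid(W,a,.069);g2(W,'pics/w30.png',(.604,.0025))
a=cv2.imread('pics/t30.png')[115:285,150:500];cv2.imwrite('pics/t30z.png',cv2.resize(a,(800,389),interpolation=2))
a=cv2.imread('pics/s30.png')[160:380,280:480];cv2.imwrite('pics/s30z.png',cv2.resize(a,(545,600),interpolation=2))
"
```

```text
t 36.33 tcp [ 0.4869 -0.1488  0.2007] yaw 69.7 | shift cm (now axes) [ 0.07 14.41 -3.94] (after turn) [ 0.07 14.41 -3.94] turn [ 0. -0. -0.] gap 0.0599 F [ 0.7  0.3 -0.3] j [-0.45  0.2  -0.18  1.19  0.   -0.1 ]
lid [ 0.6025 -0.0008] 0.1262 0.0007 (465, 214, 160, 144) 55
out 49 [0.6037 0.0019] 0.1294 0.0008
in 59 [0.6064 0.0022] 0.1271 0.0007
```

View pics/w30.png

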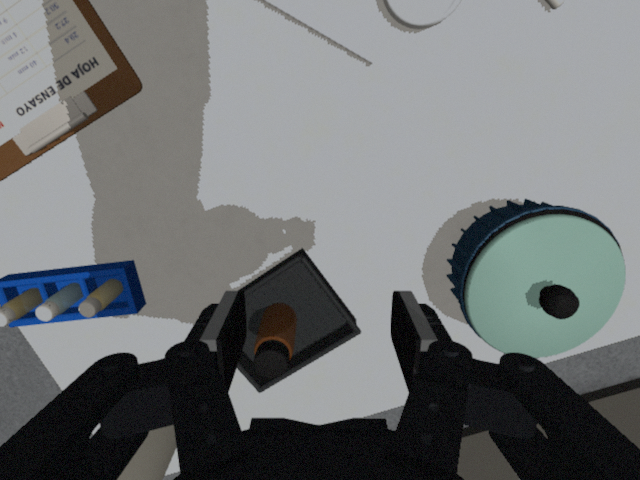

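View pics/s30z.png

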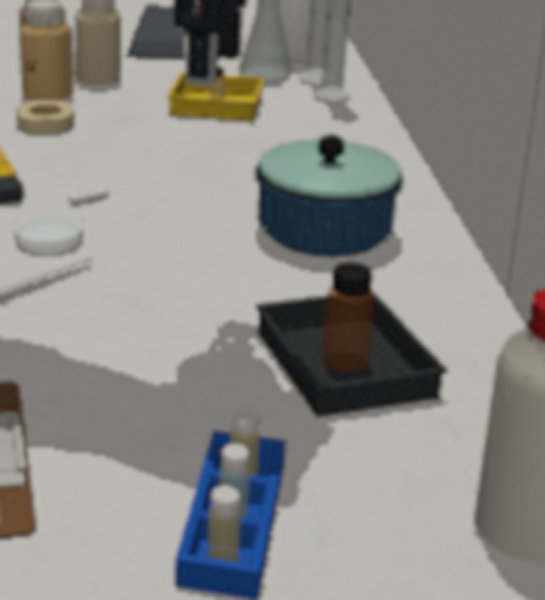

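View pics/t30z.png

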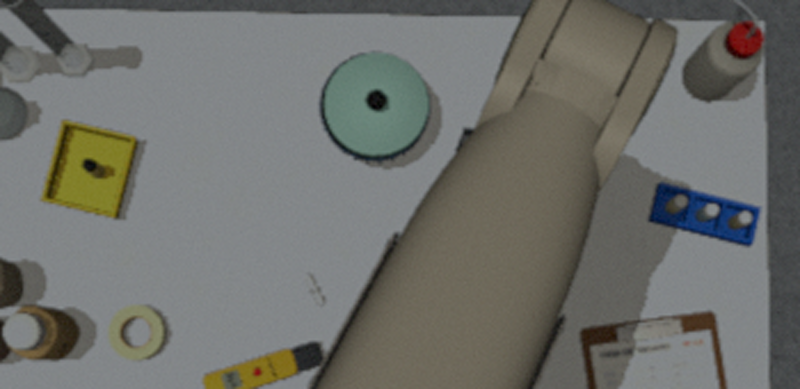

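Call:
{"op": "drive_tool", "data": {"plan": [[[0,3,2.2,0,0,0,0.7],[0,3,2.2,0,0,0,0.7],[0,3,2.2,0,0,0,0.7],[0,3,2.2,0,0,0,0.7],[0,3,2.2,0,0,0,0.7]]]}}

```text
clock: 36.9
tcp_pos: [0.643, -0.0447, 0.201]
orientation: [0.696, 0.125, 0.696, -0.125]
wrist_force: [0.0, 0.1, 0.1]
finger_gap: 0.0599
```

Call:
{"op": "drive_tool", "data": {"plan": [[[0,3,2.2,0,0,0,0.7],[0,0,0,0,0,0,0.7],[0,0,0,0,0,0,0.7],[0,0,0,0,0,0,0.7],[0,0,0,0,0,0,0.7]]]}}

```text
clock: 37.32
tcp_pos: [0.6717, -0.0258, 0.2012]
orientation: [0.696, 0.125, 0.696, -0.125]
wrist_force: [-0.7, -0.1, -0.0]
finger_gap: 0.06
```

Call:
{"op": "drive_tool", "data": {"plan": [[[0,0,0,0,0,0,0.7],[0,0,0,0,0,0,0.7],[0,0,0,0,0,0,0.7],[0,0,0,0,0,0,0.7],[0,0,0,0,0,0,0.7]]]}}

```text
clock: 37.73
tcp_pos: [0.6724, -0.0255, 0.2015]
orientation: [0.696, 0.125, 0.696, -0.125]
wrist_force: [-0.6, -0.2, 1.0]
finger_gap: 0.0601
```

```bash
python3 -c "
from lid import *
from g2 import g2
to(.604,.0025,.2);s=env.get_state();W=cam('wrist',s);a=snap('wrist','w31.png')
lid(W,a,.07);g2(W,'pics/w31.png',(.604,.0025))
b=a[20:250,200:450,::-1];cv2.imwrite('pics/w31z.png',cv2.resize(b,None,fx=2.5,fy=2.5,interpolation=2))
"
```

```text
t 37.73 tcp [ 0.6724 -0.0255  0.2015] yaw 69.7 | shift cm (now axes) [ 0.15  0.25 -7.39] (after turn) [ 0.15  0.25 -7.39] turn [-0.  0. -0.] gap 0.0601 F [-0.6 -0.2  1. ] j [-0.16  0.52  0.28  1.33  0.    0.2 ]
lid [0.6046 0.0009] 0.1252 0.0002 (233, 20, 180, 189) 71
out 51 [0.6043 0.0024] 0.1296 0.0007
in 50 [0.6047 0.0007] 0.1284 0.0005
```

View pics/w31z.png

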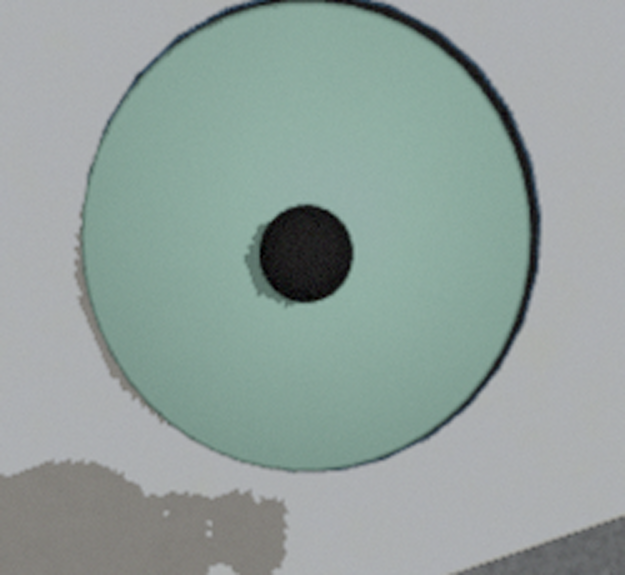

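```bash
python3 -c "
from h import *
print(env.hand_in())"
```

```text
the job is handed in; nothing more can be done
None
```

The job was handed in at about 38 s of the 134 s. Everything was done in the order you gave.

- **Crucible:** it stands on the plate inside the larger blue desiccator. The wrist picture taken just before the lid went on showed it upright.
- **Lid:** it lies flat on the gasket with the crucible inside. Two near-overhead wrist views put it about 1.5 mm off centre, towards the right of the bench (−y). One oblique view read about 3 mm. That still leaves it on the gasket all round, so I did not move it again.
- **Green vial, white cap:** it stands upright in the middle cell of the rack.
- **Yellowish vial, black cap:** it stands upright near the middle of the yellow tray. In the last side picture the gripper hid it, so this rests on the wrist view after release and the final top view.
- **Dropper bottle:** it stands upright in the grey tray.

The highest wrist force reported was about 14 N, while gripping the crucible. Nothing was tipped over, and at hand-in the gripper was open and clear of everything.

One check disagreed: the heights triangulated from the wrist and top cameras were poor for the green vial (30 mm against 47 mm) and the dropper (48 mm against 78 mm). The first side and top camera measurements agreed with the stated sizes to within a few millimetres. I relied on those and on touch when setting things down.

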